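# Load the charging dock, padlock it and start the charge

### The arm

A 6-joint arm with a two-finger parallel gripper is mounted at the origin on the work surface. World frame = base frame: x ahead of the robot, y to its left, z up, the work surface at z = 0. Lengths are in m, angles in rad, forces in N, time in s.
With the tool pointing down it reaches from about 0.35 to 0.975 m from the base axis. Payload 4.9 kg.
Tool frame: the origin (TCP) lies at the very end of the fingers, on their centre line; the grasp point (between the pads) lies 19 mm behind it (ctrl.pinch_z is the distance from the TCP to the grasp point, in m); z points along the fingers, y is the line along which they close (so a half turn about z gives the same grasp; the last joint's range is limited). The gripper opens to 85 mm and grips with 20 to 120 N. Pads are 22 mm wide; open, the fingers measure 114 mm over their backs; the gripper's body (76 mm by 85 mm) begins 54 mm behind the grasp point. The pads swing forward as they close: fully open they stand 13 mm farther back than shut.
Start: joints at [-1.436, 0.053, 1.613, -0, 1.476, -0.119], TCP at [0.157, -0.605, 0.231] pointing down, gripper open.
Joint ranges: [-3.01, 3.01], [-1.01, 2.22], [0.06, 2.58], [-1.02, 4.17], [0.09, 2.62], [-3.14, 3.14]. Speed limits (rad/s): [2.57, 2.57, 3.14, 3.14, 3.14, 3.14].

### API

Orientations are given as a rotation vector (axis times angle).
In Python, from station import ctrl, optics gives the robot as it stands. The module is installed in compiled form; this text tells all that it offers.
- The arm moves only by the shell command python3 -m handwheel 'ROWS' [OPENING] [FORCE]. ROWS is JSON, one flat list of numbers, 6 for each row, row after row: the shift along the tool's x, y, z in m, then the turn, a rotation vector about the tool's x, y, z in degrees. A call has 1 to 20 rows; each row shifts and turns the commanded pose from where the row before left it, along the tool's axes as they then stand; what a row does not reach is not made up. A row lasts 1/10 s, in which the tool goes at most 50 mm and 8.59 degrees, less where a joint would pass 70% of its speed; a pose out of reach is approached as far as the arm can. A call is refused whole if a number of a shift passes 0.05 or a number of a turn 8.59, either way. A call with a gripper value outside its range is refused whole. OPENING is the closure, from 0 (fully open) to 1 (shut), set as the call begins (- or left out, the last holds). The fingers move at their own pace and stop on an object; FORCE is the grip in N (left out, the last holds). Time passes only in rows, so rows that do not move let the fingers close. It gives the time, the measured TCP pose, the force and the opening at its end, in the units of the state.
- ctrl.get_obs(): the state, without advancing time (a new reading comes with each control period).
- optics.get_image(name): name is "side" or "top" or "wrist"; returns (picture, depth): 480x640x3 uint8, red, green, blue; 480x640 float32, m along the optical axis (not along the pixel's ray), 0 where there is no reading.
- optics.get_calibration(name): a dict with "fovy" (degrees; the focal length in pixels is half the picture's height over the tangent of half this angle, whatever the lens; pixels are square), "cx", "cy" (the principal point, pixels), "k1" (the pictures are not rectified: a ray, as slopes to the right and down, at radius r is drawn at 1 + k1 r^2 times it, then the intrinsics apply), "rvec" (rotation vector, rad) and "tvec" (3), from world to camera coordinates, as OpenCV has them; the wrist camera has in their place "mount" (4x4, takes a point from camera to tool coordinates, whose origin is the TCP and whose axes are the flange's). Camera axes: x right, y down, z forward; pixel columns grow to the right and rows downward; lengths in m; the calibration is good to about 2 mm. A picture is of the moment at which its call begins: read the wrist's pose just before it. get_calibration takes no time and is no camera call.
- ctrl.finish_job(): hands the job in, once; it reports no verdict.
The state is a dict: "t": time; "q": joint angles; "dq": joint speeds; "effort": joint torques, N m; "tool_pos": TCP position; "tool_rot": TCP orientation; "contact_force": force on the tool from outside, world axes, zero at the start; "wrist_torque": the same for the moment, N m; "opening": finger opening in m.
Only numpy, scipy, OpenCV 4.12 (cv2) and the standard library are available. Lean on these libraries where they do the work, as an engineer would, in place of code of your own. Each camera call takes 0.05 s, during which the arm holds its last target. There are 200 camera calls.

### The job

Put every loose battery pack upright into a pocket of the charging dock (any pocket; clear the locking bar out of the way first), swing the bar shut over them as far as it goes, then push the padlock's shackle down until it clicks and stays down. Finally start the charge: press the dock's flat touch key with about 5 to 10 N for half a second, never as hard as 30 N; leave the toy car, pen cup and power bank where they are.

Things in the scene. Friction and masses are not known exactly. Their poses are not given: they have to be found in the camera images.
- dock: Charging dock fixed to the desk: grey plate 175 x 375 x 8 mm with a row of four open-topped pockets along its y axis, a hinge post at its -y end and a brass padlock fixed upright at its +y end. Origin on the desk under the middle of the pocket row; x points across the row away from the control strip, z up. The parts below stand on it and move with it only from start to start.
- pocket0 (a point): Centre of the floor of dock pocket 0 (8 mm above the desk). Pocket 40 mm along dock x, 52 mm along dock y, walls 12 mm high; pockets stand 57 mm apart, so packs in neighbouring pockets are 13 mm apart. A seated pack stands 38 mm above the walls, its top 58 mm above the desk; fingertips must stay above the walls. The point has the dock's axes.
- pocket1 (a point): Centre of the floor of dock pocket 1 (8 mm above the desk). Pocket 40 mm along dock x, 52 mm along dock y, walls 12 mm high; pockets stand 57 mm apart, so packs in neighbouring pockets are 13 mm apart. A seated pack stands 38 mm above the walls, its top 58 mm above the desk; fingertips must stay above the walls. The point has the dock's axes.
- pocket2 (a point): Centre of the floor of dock pocket 2 (8 mm above the desk). Pocket 40 mm along dock x, 52 mm along dock y, walls 12 mm high; pockets stand 57 mm apart, so packs in neighbouring pockets are 13 mm apart. A seated pack stands 38 mm above the walls, its top 58 mm above the desk; fingertips must stay above the walls. The point has the dock's axes.
- pocket3 (a point): Centre of the floor of dock pocket 3 (8 mm above the desk). Pocket 40 mm along dock x, 52 mm along dock y, walls 12 mm high; pockets stand 57 mm apart, so packs in neighbouring pockets are 13 mm apart. A seated pack stands 38 mm above the walls, its top 58 mm above the desk; fingertips must stay above the walls. The point has the dock's axes.
- pack0_mid (a point): Centre of a battery pack, half-way up: black block 32 mm (its x) x 44 mm (its y) x 50 mm high (its z), about 140 g, heavy at the foot, grey band, pale label on top. It starts upright on the desk, 25 mm below this point. Its 32 mm goes along the pocket's 40 mm, either way round; grip its two 44 mm wide faces in the upper half. Seated, the centre is 25 mm above the pocket floor. May be absent.
- pack1_mid (a point): Centre of a battery pack, half-way up: black block 32 mm (its x) x 44 mm (its y) x 50 mm high (its z), about 140 g, heavy at the foot, grey band, pale label on top. It starts upright on the desk, 25 mm below this point. Its 32 mm goes along the pocket's 40 mm, either way round; grip its two 44 mm wide faces in the upper half. Seated, the centre is 25 mm above the pocket floor. May be absent.
- pack2_mid (a point): Centre of a battery pack, half-way up: black block 32 mm (its x) x 44 mm (its y) x 50 mm high (its z), about 140 g, heavy at the foot, grey band, pale label on top. It starts upright on the desk, 25 mm below this point. Its 32 mm goes along the pocket's 40 mm, either way round; grip its two 44 mm wide faces in the upper half. Seated, the centre is 25 mm above the pocket floor. May be absent.
- pack3_mid (a point): Centre of a battery pack, half-way up: black block 32 mm (its x) x 44 mm (its y) x 50 mm high (its z), about 140 g, heavy at the foot, grey band, pale label on top. It starts upright on the desk, 25 mm below this point. Its 32 mm goes along the pocket's 40 mm, either way round; grip its two 44 mm wide faces in the upper half. Seated, the centre is 25 mm above the pocket floor. May be absent.
- bar (a joint): Angle of the locking bar (rad): 0 = shut over the packs, at its stop; grows to 1.75 as it swings level towards dock +x; clear of all pockets at 1.5 and more. Stays where left (friction 0.12 N m). Steel bar 20 mm wide, 62 to 68 mm above the desk, reaching 310 mm from the hinge; its slotted end comes to lie between padlock body and the shackle's raised free leg. An unseated pack blocks it.
- bar_hinge (a point): Point on the upright hinge axis of the bar, 62 mm above the desk at dock (0, -145) mm, with the dock's axes. At joint value a the bar points along dock (sin a, cos a).
- bar_handle (a point): Middle of the handle part of the bar: upright round black post, 18 mm across, 38 mm tall, standing on the bar 100 mm from the hinge; this point is 90 mm above the desk, 22 mm above the bar's top and 16 mm below the post's top.
- shackle (a joint): How far the padlock's shackle is pressed down (m): 0 = raised (open); a spring (3 to 4 N) lifts it back if it is let go before the hidden pawl has caught; pressing it past the catch (at 0.015; stop at 0.018) takes about 8 to 13 N, and the caught shackle then rests at about 0.015 and cannot be pulled up.
- shackle_top (a point): Top of the middle of the shackle's bow, which is pushed straight down: round steel bar 8 mm thick, bow 36 mm wide along dock x; 107 mm above the desk when open. The padlock body below it is 50 (dock x) x 24 (dock y) mm, top 59 mm above the desk.
- key: Flat white touch key 30 x 30 mm with a ring mark, on the black strip along the dock's -x side, level with the middle of the row. Origin: centre of its top face, 15 mm above the desk, facing up. It gives 2 mm at most, stiff (about 3.5 N per mm, then hard). It registers a finger press of over 3 N held for 0.3 s.
- robot_car: Bystander: blue two-wheeled toy robot car, about 170 x 135 x 90 mm; origin under its middle. Leave alone.
- pen_cup: Bystander: grey pen cup, 80 mm across, 100 mm high; origin under its middle. Leave alone.
- power_bank: Bystander: flat white power bank 70 x 140 x 22 mm; origin under its middle. Leave alone; it is not a battery pack for the dock.

How it is judged:
By the outcome, as a careful person would: the job done as asked, in the order asked, and still so for the second after the job is handed in, with the robot touching nothing.
Of pack0, pack1, pack2, pack3 only 3 to 4 are there at a start; the rules pass over those that are not, and their reading is None.
At some moment in a run one of pack0, pack1, pack2, pack3 may be knocked a few centimetres aside while the robot is not near it.
It also fails if it takes over 208 s, if anything falls off the work surface, if the arm or the gripper's body presses on something with over 40 N, if the wrist force passes 120 N, or if a joint passes its speed limit or range.

## Working session

There is one attempt and no reset: what is moved stays moved. The work goes in short steps, Python scripts to look and compute and a shell command to move; the robot and the scene stay as the last step left them, time stands still between calls to the robot, and variables do not carry over. Pictures are saved under pics/ and viewed, on a budget of 14 in all, crops included, one or two more only if the job needs it, and the job is handed in when it is done.

```bash
mkdir -p pics; ls; cat > h.py <<'E'
import numpy as np, cv2
from scipy.spatial.transform import Rotation as R
from station import ctrl, optics
def grab(n):
    s=ctrl.get_obs(); im,d=optics.get_image(n); c=optics.get_calibration(n)
    return s,im,d,c
def ext(c,s):
    "camera->world R,t"
    if 'mount' in c:
        M=np.array(c['mount']); Rt=R.from_rotvec(s['tool_rot']).as_matrix()
        return Rt@M[:3,:3], Rt@M[:3,3]+np.array(s['tool_pos'])
    Rm=R.from_rotvec(np.ravel(c['rvec'])).as_matrix(); return Rm.T, -Rm.T@np.ravel(c['tvec'])
def rays(c,uv):
    f=240/np.tan(np.radians(c['fovy'])/2); uv=np.atleast_2d(uv).astype(float)
    d=(uv-[c['cx'],c['cy']])/f; p=d.copy()
    for _ in range(20): p=d/(1+c['k1']*(p**2).sum(1,keepdims=True))
    return np.c_[p,np.ones(len(p))]
def onplane(c,s,uv,z):
    A,t=ext(c,s); w=rays(c,uv)@A.T; return t+w*((z-t[2])/w[:,2])[:,None]
def cloud(c,s,d,uv):
    A,t=ext(c,s); uv=np.atleast_2d(uv); z=d[uv[:,1],uv[:,0]]; return (rays(c,uv)*z[:,None])@A.T+t
def fullcloud(c,s,d):
    v,u=np.mgrid[:480,:640]; P=cloud(c,s,d,np.c_[u.ravel(),v.ravel()]).reshape(480,640,3); P[d==0]=np.nan; return P
def save(n,im): cv2.imwrite('pics/'+n+'.png',im[...,::-1])
def proj(c,s,P):
    A,t=ext(c,s); q=(np.atleast_2d(P)-t)@A; q=q[:,:2]/q[:,2:]; f=240/np.tan(np.radians(c['fovy'])/2)
    return q*(1+c['k1']*(q**2).sum(1,keepdims=True))*f+[c['cx'],c['cy']]
E
python3 - <<'E'
from h import *
for n in ('top','side'):
    s,im,d,c=grab(n); save(n+'0',im); print(n,c,ext(c,s)[1]); np.savez('pics/'+n+'0',im=im,d=d)
print(s)
E
```

```text
pics
top {'fovy': 45.00775050845131, 'cx': 324.79056990382304, 'cy': 243.32264080748857, 'k1': -0.005360793195859694, 'rvec': array([ 2.18875899, -2.13253757,  0.12672006]), 'tvec': array([0.07384558, 0.57678292, 1.57261858])} [0.3866071  0.08606978 1.62922922]
side {'fovy': 53.32962325678889, 'cx': 320.9358264220761, 'cy': 234.60022462158292, 'k1': -0.008370314141449616, 'rvec': array([ 2.3089175 , -0.31033945,  0.13830577]), 'tvec': array([-0.5470219 ,  0.22804827,  0.90500551])} [ 0.39166948 -0.62943737  0.78783092]
{'t': 0.05, 'q': array([-1.43602084e+00,  5.33352845e-02,  1.61426164e+00, -2.74201678e-05,
        1.47600300e+00, -1.18964919e-01]), 'dq': array([-1.69689012e-03,  2.87574190e-04,  5.95825760e-05, -7.01188017e-04,
       -2.12515409e-03, -1.24398127e-04]), 'effort': array([ 4.30912223e-04, -3.95177078e+01, -3.71657002e+01, -4.65554592e-05,
        4.03354556e-03, -5.46373741e-06]), 'tool_pos': array([ 0.15682301, -0.60437452,  0.23009572]), 'tool_rot': array([-3.11435155e+00, -3.97256251e-01,  6.77546543e-05]), 'contact_force': array([ 0.13753596, -0.38776394,  0.13787347]), 'wrist_torque': array([ 0.03230883, -0.02174821, -0.01401053]), 'opening': 0.08539752116929306}
```

View pics/top0.png

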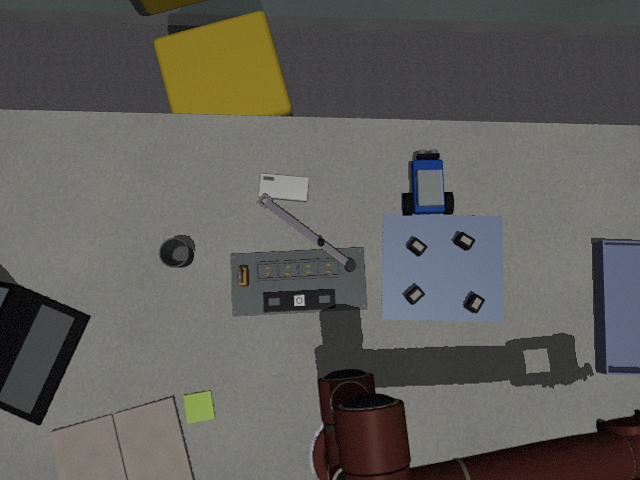

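View pics/side0.png

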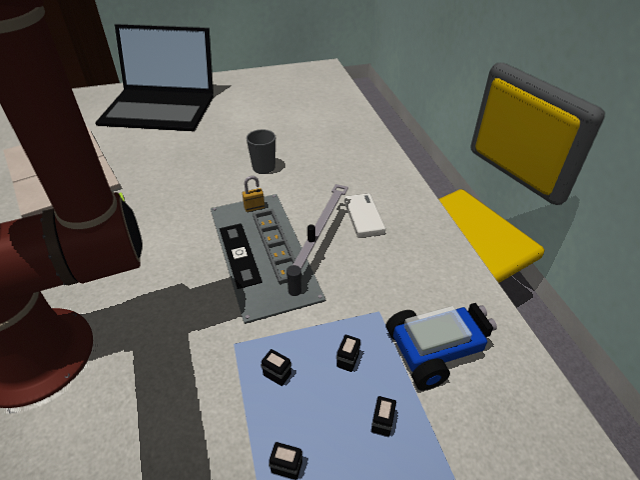

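The top view shows the bar half open, from its hinge at (350,265) to its tip at (265,201). The key is at (299,300) and the brass padlock at (243,275). Four packs stand on the blue mat at about (416,245), (464,240), (414,294) and (474,302). The side view agrees: four packs, pockets empty, shackle raised.

```bash
cat > m.py <<'E'
from h import *
class F: pass
def labels(n,im,c,s,z=.05,zone=None):
    hsv=cv2.cvtColor(im,cv2.COLOR_RGB2HSV).astype(int)
    r,g,b=[im[...,i].astype(int) for i in range(3)]
    m=((r-b>15)&(r>120)&(hsv[...,1]<120)).astype(np.uint8)
    k,l,st,ce=cv2.connectedComponentsWithStats(m); out=[]
    for i in range(1,k):
        if not 15<st[i,4]<3000: continue
        P=onplane(c,s,ce[i],z)[0]
        if not(.25<P[0]<1 and -.7<P[1]<.5): continue
        cn,_=cv2.findContours((l==i).astype(np.uint8),0,1); q=cn[0][:,0,:].astype(float)
        W=onplane(c,s,q,z)[:,:2].astype(np.float32); rc=cv2.minAreaRect(W*1000)
        out.append((ce[i].round(1),st[i,4],P.round(4),np.round(rc[1],1),round(rc[2],1)))
    return out
E
python3 - <<'E'
from m import *
s=ctrl.get_obs()
for n in('top','side'):
    z=np.load(f'pics/{n}0.npz'); im,d=z['im'],z['d']; c=optics.get_calibration(n)
    print(n); [print(*o) for o in labels(n,im,c,s)]
    r,g,b=[im[...,i].astype(int) for i in range(3)]
    P=fullcloud(c,s,d)
    # white key
    m=((im.min(2)>150)).astype(np.uint8); k,l,st,ce=cv2.connectedComponentsWithStats(m)
    for i in range(1,k):
        Q=onplane(c,s,ce[i],.015)[0]
        if st[i,4]>20 and .25<Q[0]<1 and -.6<Q[1]<.6: print('white',ce[i].round(1),st[i,4],Q.round(4))
    m=((r-b>60)&(r<220)&(g>60)).astype(np.uint8); k,l,st,ce=cv2.connectedComponentsWithStats(m)
    for i in range(1,k):
        Q=onplane(c,s,ce[i],.008)[0]
        if 3<st[i,4]<900 and .25<Q[0]<1 and -.6<Q[1]<.6: print('brass',ce[i].round(1),st[i,4],Q.round(4),'cloud',np.nanmedian(P[l==i],0).round(3))
    # dock plate edges: grey plate
    uv=dict(top=[(233,255),(365,249),(235,315),(366,308),(350,265),(265,201),(320,241)],side=[(211,208),(276,194),(246,320),(324,299),(294,275),(341,188),(311,233)])[n]
    for q in uv: print('pt',q,'cloud',cloud(c,s,d,q)[0].round(3),'z8',onplane(c,s,q,.008)[0].round(3))
E
```

```text
top
white [286.1 190.5] 517 [0.7248 0.2023 0.015 ]
white [299.1 300.6] 55 [0.4152 0.156  0.015 ]
brass [307.7 265.6] 7 [0.5136 0.1351 0.008 ] cloud [0.513 0.134 0.01 ]
brass [327.7 264.4] 7 [0.5183 0.0791 0.008 ] cloud [0.519 0.078 0.011]
brass [267.  267.5] 6 [0.5052 0.2491 0.008 ] cloud [0.505 0.249 0.011]
brass [287.  266.5] 6 [0.5095 0.1931 0.008 ] cloud [0.509 0.193 0.01 ]
brass [243.5 277.1] 56 [0.4766 0.3139 0.008 ] cloud [0.473 0.306 0.059]
brass [287.5 273. ] 4 [0.4913 0.1911 0.008 ] cloud [0.491 0.191 0.01 ]
brass [307.5 272. ] 4 [0.4956 0.1352 0.008 ] cloud [0.495 0.135 0.011]
pt (233, 255) cloud [0.538 0.346 0.01 ] z8 [0.538 0.346 0.008]
pt (365, 249) cloud [ 0.565 -0.025 -0.   ] z8 [ 0.565 -0.025  0.008]
pt (235, 315) cloud [0.371 0.333 0.01 ] z8 [0.371 0.333 0.008]
pt (366, 308) cloud [ 0.4   -0.031  0.006] z8 [ 0.4   -0.03   0.008]
pt (350, 265) cloud [0.513 0.02  0.076] z8 [0.518 0.017 0.008]
pt (265, 201) cloud [ 0.696  0.263 -0.002] z8 [0.694 0.262 0.008]
pt (320, 241) cloud [0.572 0.102 0.105] z8 [0.584 0.103 0.008]
side
[269.5 334.4] 16 [ 0.4392 -0.1078  0.05  ] [
[... 1462 characters left out ...]
008 ] cloud [0.491 0.19  0.009]
brass [282.7 252.4] 10 [0.5136 0.1349 0.008 ] cloud [0.513 0.135 0.009]
brass [275.1 254.4] 11 [0.4956 0.1333 0.008 ] cloud [0.496 0.134 0.009]
brass [282.2 271.5] 12 [0.5003 0.0774 0.008 ] cloud [0.5   0.076 0.008]
pt (211, 208) cloud [0.372 0.338 0.007] z8 [0.372 0.337 0.008]
pt (276, 194) cloud [0.542 0.352 0.006] z8 [0.542 0.35  0.008]
pt (246, 320) cloud [ 0.403 -0.031  0.007] z8 [ 0.403 -0.032  0.008]
pt (324, 299) cloud [ 0.568 -0.021  0.008] z8 [ 0.568 -0.021  0.008]
pt (294, 275) cloud [0.512 0.004 0.072] z8 [0.523 0.061 0.008]
pt (341, 188) cloud [0.69  0.261 0.064] z8 [0.713 0.33  0.008]
pt (311, 233) cloud [0.57  0.09  0.096] z8 [0.592 0.181 0.008]
```

```bash
cat >> m.py <<'E'
def rects(P,lo,hi,x0,x1,y0,y1,amin=60):
    "footprints (world mm) of height band within window, from cloud"
    with np.errstate(invalid='ignore'):
        m=((P[...,2]>lo)&(P[...,2]<hi)&(P[...,0]>x0)&(P[...,0]<x1)&(P[...,1]>y0)&(P[...,1]<y1)).astype(np.uint8)
    k,l,st,ce=cv2.connectedComponentsWithStats(m); out=[]
    for i in range(1,k):
        if st[i,4]<amin: continue
        q=P[l==i]; rc=cv2.minAreaRect((q[:,:2]*1000).astype(np.float32))
        out.append((np.round(rc[0],1),np.round(rc[1],1),round(rc[2],1),np.median(q[:,2]).round(4),st[i,4],ce[i].round(0)))
    return out
def goto(p,close_deg=None):
    "tool-down: turn about tool z (deg), then shift in tool axes after that turn; close_deg = world heading of closing line"
    s=ctrl.get_obs(); Rt=R.from_rotvec(s['tool_rot']).as_matrix(); a=np.degrees(np.arctan2(Rt[1,1],Rt[0,1]))
    turn=0.
    if close_deg is not None:
        dlt=(close_deg-a+90)%180-90; turn=-dlt
    Rn=Rt@R.from_euler('z',turn,degrees=True).as_matrix()
    print('tilt z',Rt[:,2].round(4),'heading y',a.round(2),'turn',round(turn,2),'shift',((np.array(p)-s['tool_pos'])@Rn).round(4),'t',round(s['t'],2),'pos',np.round(s['tool_pos'],4),'q6',s['q'][5].round(2),'F',np.round(s['contact_force'],1),'op',round(s['opening'],4))
E
python3 - <<'E'
from m import *
s=ctrl.get_obs()
for n in('top','side'):
    z=np.load(f'pics/{n}0.npz'); c=optics.get_calibration(n); P=fullcloud(c,s,z['d'])
    print(n,'mat z',np.nanmedian(P[...,2][(abs(P[...,0]-.5)<.02)&(abs(P[...,1]+.24)<.03)]))
    for o in rects(P,.04,.06,.35,.66,-.4,-.08,30): print('pack',*o)
    for o in rects(P,.088,.115,.5,.7,.0,.2,3): print('handle',*o)
    for o in rects(P,.055,.085,.45,.8,-.05,.32,10): print('bar/hinge/lock',*o)
    for o in rects(P,.085,.115,.42,.53,.25,.35,3): print('shackle',*o)
goto([.57,.09,.15],0)
E
```

```text
top mat z 0.0013326423231705409
pack [ 592.4 -296.6] [45.1 34.1] 59.1 0.0502 196 [465. 240.]
pack [ 571.8 -165.1] [44.2 33.7] 51.8 0.0508 195 [417. 246.]
pack [ 438.4 -159.8] [32.4 43.2] 45.2 0.0504 195 [415. 295.]
pack [ 420.1 -324.5] [34.5 44.2] 58.5 0.0505 205 [475. 303.]
handle [569.9 101.4] [15.6 15.9] 3.0 0.1073 38 [320. 242.]
bar/hinge/lock [597.7 140.9] [324.   34.6] 53.7 0.0693 882 [306. 232.]
bar/hinge/lock [476.8 309.3] [49.4 19.5] 2.0 0.0599 95 [243. 277.]
shackle [476.  312.2] [34.5  8.1] 2.8 0.1026 42 [239. 275.]
side mat z 0.0004481309323307592
pack [ 571.7 -168.6] [46.2 32.2] 53.2 0.0497 414 [348. 347.]
pack [ 438.1 -163.2] [33.  44.3] 41.4 0.0497 451 [275. 362.]
pack [ 591.  -300.1] [45.2 32.3] 58.8 0.0496 546 [384. 411.]
pack [ 420.1 -328.5] [32.8 43.1] 59.6 0.0492 647 [285. 456.]
handle [571.1  98.7] [18.6 15.1] 75.1 0.1036 81 [310. 230.]
bar/hinge/lock [490.3 309. ] [7.9 4.6] 5.7 0.0802 13 [257. 184.]
bar/hinge/lock [476.4 308. ] [49.1 23.5] 3.2 0.0597 148 [251. 192.]
bar/hinge/lock [598.3 138.4] [329.4  34.4] 54.1 0.0682 1020 [314. 234.]
shackle [475.6 310.1] [33.4 10.6] 6.6 0.0992 65 [250. 179.]
tilt z [-3.0e-04  1.8e-03 -1.0e+00] heading y -75.46 turn -75.46 shift [0.6943 0.4132 0.0813] t 0.1 pos [ 0.1569 -0.6044  0.2302] q6 -0.12 F [-0.8  0.1  1.3] op 0.0857
```

```bash
python3 -m handwheel '[0.01,-0.01,0,0,0,0, 0.02,-0.02,0,0,0,0, 0.03,-0.03,0,0,0,0, 0.032,-0.032,0,0,0,0, 0.032,-0.032,0,0,0,0, 0.032,-0.032,0,0,0,0, 0.032,-0.032,0,0,0,0, 0.032,-0.032,0,0,0,0, 0.032,-0.032,0,0,0,0, 0.032,-0.032,0,0,0,0, 0.032,-0.032,0,0,0,0, 0.032,-0.032,0,0,0,0, 0.032,-0.032,0,0,0,0, 0.032,-0.032,0,0,0,0, 0.032,-0.032,0,0,0,0, 0.032,-0.032,0,0,0,0, 0.032,-0.032,0,0,0,0, 0.032,-0.032,0,0,0,0, 0.032,-0.032,0,0,0,0, 0.020,-0.020,0,0,0,0]' 0 30
python3 - <<'E'
from m import *
goto([.5705,.100,.076])
s,im,d,c=grab('wrist'); P=fullcloud(c,s,d); save('w1',im); print(c)
for o in rects(P,.09,.115,.5,.65,.04,.16,30): print('handle',*o)
E
```

```text
t: 2.1
tool_pos: [0.5813, 0.1201, 0.2309]
tool_rot: [-3.115, -0.401, 0.001]
contact_force: [1.5, -0.9, 0.5]
opening: 0.0852
tilt z [-6.e-04  7.e-04 -1.e+00] heading y -75.32 turn 0.0 shift [-0.0154  0.0168  0.1549] t 2.1 pos [0.5813 0.1201 0.2309] q6 1.39 F [ 1.5 -0.9  0.5] op 0.0852
{'fovy': 67.19661148900246, 'cx': 321.1644124467816, 'cy': 239.51606186124633, 'k1': -0.056260870545440544, 'mount': array([[-7.98201778e-04, -9.58945440e-01, -2.83589502e-01,
         7.32646903e-02],
       [ 9.99998961e-01, -4.25040101e-04, -1.37738061e-03,
         6.74714846e-04],
       [ 1.20029594e-03, -2.83590307e-01,  9.58944783e-01,
        -1.42174402e-01],
       [ 0.00000000e+00,  0.00000000e+00,  0.00000000e+00,
         1.00000000e+00]])}
handle [573.3  98.9] [17.1 17.3] 2.2 0.1052 476 [344. 246.]
```

```bash
python3 -m handwheel '[-0.014,0.0175,0,0,0,0, 0,0,0.02,0,0,0, 0,0,0.03,0,0,0, 0,0,0.03,0,0,0, 0,0,0.03,0,0,0, 0,0,0.025,0,0,0, 0,0,0.015,0,0,0, 0,0,0.004,0,0,0, 0,0,0,0,0,0, 0,0,0,0,0,0]'
python3 -m handwheel '[0,0,0,0,0,0, 0,0,0,0,0,0, 0,0,0,0,0,0, 0,0,0,0,0,0, 0,0,0,0,0,0, 0,0,0,0,0,0, 0,0,0,0,0,0, 0,0,0,0,0,0]' 1 30
```

```text
t: 3.15
tool_pos: [0.5732, 0.0964, 0.079]
tool_rot: [3.116, 0.398, 0.004]
contact_force: [0.2, -0.3, -0.6]
opening: 0.0857
t: 3.95
tool_pos: [0.5729, 0.0972, 0.0778]
tool_rot: [-3.115, -0.397, -0.003]
contact_force: [1.4, 5.1, 0.0]
opening: 0.0168
```

```bash
python3 - <<'E'
from m import *
goto([.614,.0234,.076])
# arc waypoints in tool axes, 12 steps, about hinge from current bar angle to heading 2.5 deg
s=ctrl.get_obs(); p=s['tool_pos'][:2]; h=np.array([.514,.0185]); Rt=R.from_rotvec(s['tool_rot']).as_matrix()
a0=np.arctan2(*(p-h)[::-1]); r=np.linalg.norm(p-h); print('heading',np.degrees(a0),'r',r)
A=np.linspace(a0,np.radians(2.0),13); W=np.c_[h[0]+r*np.cos(A),h[1]+r*np.sin(A),0*A]
print((np.diff(W,axis=0)@Rt).round(4)[:,:2].tolist())
E
```

```text
tilt z [ 0.0019  0.0019 -1.    ] heading y -75.47 turn 0.0 shift [0.0213 0.0818 0.0017] t 3.95 pos [0.5729 0.0972 0.0778] q6 1.36 F [1.4 5.1 0. ] op 0.0168
heading 53.193110758462694 r 0.0982902654634013
[[0.0044, 0.0059], [0.0039, 0.0062], [0.0034, 0.0065], [0.0029, 0.0067], [0.0024, 0.0069], [0.0019, 0.0071], [0.0014, 0.0072], [0.0008, 0.0073], [0.0003, 0.0073], [-0.0002, 0.0073], [-0.0008, 0.0073], [-0.0013, 0.0072]]
```

Gripped (opening 16.8 mm on the 18 mm post). Now the arc.

```bash
python3 -m handwheel '[0.0044,0.0059,0,0,0,0, 0.0039,0.0062,0,0,0,0, 0.0034,0.0065,0,0,0,0, 0.0029,0.0067,0,0,0,0, 0.0024,0.0069,0,0,0,0, 0.0019,0.0071,0,0,0,0, 0.0014,0.0072,0,0,0,0, 0.0008,0.0073,0,0,0,0, 0.0003,0.0073,0,0,0,0, -0.0002,0.0073,0,0,0,0, -0.0008,0.0073,0,0,0,0, -0.0013,0.0072,0,0,0,0, 0,0,0,0,0,0, 0,0,0,0,0,0]'
python3 -m handwheel '[0,0,0,0,0,0, 0,0,0,0,0,0, 0,0,0,0,0,0, 0,0,0,0,0,0, 0,0,-0.01,0,0,0, 0,0,-0.03,0,0,0, 0,0,-0.04,0,0,0, 0,0,-0.04,0,0,0, 0,0,-0.03,0,0,0, 0,0,0,0,0,0]' 0
python3 - <<'E'
from m import *
for n in('top',):
    s,im,d,c=grab(n); save(n+'1',im); P=fullcloud(c,s,d)
    for o in rects(P,.058,.085,.45,.9,-.1,.32,10): print('bar',*o)
    for o in rects(P,.04,.06,.35,.66,-.4,-.08,30): print('pack',*o)
s,im,d,c=grab('side'); P=fullcloud(c,s,d)
for o in rects(P,.04,.06,.35,.66,-.4,-.08,30): print('pack',*o)
for o in rects(P,.058,.085,.45,.9,-.1,.32,10): print('bar',*o)
goto([.582,-.167,.15],-38)
E
```

```text
t: 5.35
tool_pos: [0.6127, 0.0205, 0.0779]
tool_rot: [3.115, 0.397, 0.005]
contact_force: [4.7, 0.8, -1.2]
opening: 0.0172
t: 6.35
tool_pos: [0.6145, 0.0206, 0.2352]
tool_rot: [3.114, 0.397, 0.018]
contact_force: [1.1, -0.0, 1.0]
opening: 0.0853
bar [791.7  29.1] [62.9 30.8] 0.7 0.0673 172 [349. 164.]
bar [595.   22.3] [60.9 19.6] 1.3 0.0683 138 [349. 237.]
bar [476.4 306.5] [20.  49.4] 82.6 0.0608 77 [243. 277.]
pack [ 591.2 -297.1] [45.1 32.4] 60.4 0.0501 191 [465. 240.]
pack [ 572.3 -165.5] [44.1 33.6] 52.1 0.0505 194 [417. 246.]
pack [ 438.1 -159.4] [32.4 44. ] 44.4 0.0512 197 [415. 295.]
pack [ 419.8 -325. ] [34.  45.3] 62.1 0.0498 206 [475. 303.]
pack [ 571.4 -168.7] [45.8 32.7] 52.7 0.0497 415 [348. 347.]
pack [ 438.1 -163.8] [32.3 43.8] 44.0 0.0497 460 [275. 362.]
pack [ 591.3 -299.9] [45.3 31.9] 58.7 0.0495 545 [384. 411.]
pack [ 420.4 -328.2] [32.9 43.3] 57.5 0.0493 645 [285. 456.]
bar [489.1 309. ] [7.8 6.5] 61.0 0.0813 15 [257. 184.]
bar [474.9 308.9] [47.1 25.8] 5.9 0.0601 109 [250. 191.]
bar [660.4  22.6] [324.8  36.8] 1.3 0.0679 1362 [357. 258.]
tilt z [ 2.5e-03 -3.0e-04 -1.0e+00] heading y -75.45 turn -37.45 shift [-0.1665  0.0919  0.0789] t 6.45 pos [0.6119 0.0208 0.229 ] q6 1.23 F [ 0.2 -0.1 -0.9] op 0.0852
```

```bash
python3 -m handwheel '[0,0,0,0,0,-7.49, 0,0,0,0,0,-7.49, 0,0,0,0,0,-7.49, 0,0,0,0,0,-7.49, 0,0,0,0,0,-7.49, -0.0345,0.0168,0,0,0,0, -0.0345,0.0168,0,0,0,0, -0.0345,0.0168,0,0,0,0, -0.0345,0.0168,0,0,0,0, -0.0345,0.0168,0,0,0,0, 0,0,0.03,0,0,0, 0,0,0.03,0,0,0, 0,0,0,0,0,0]'
cat > w.py <<'E'
from m import *
import sys
x,y=float(sys.argv[1]),float(sys.argv[2])
s,im,d,c=grab('wrist'); P=fullcloud(c,s,d)
for o in rects(P,.042,.06,x-.06,x+.06,y-.06,y+.06,300):
    print('pack',*o)
    w,h=o[1]; hd=o[2] if w<h else o[2]+90
    goto([o[0][0]/1000,o[0][1]/1000,.02],hd)
if len(sys.argv)>3: save(sys.argv[3],im)
E
python3 w.py .572 -.167 w2
```

```text
t: 7.75
tool_pos: [0.567, -0.1655, 0.1598]
tool_rot: [-2.815, -1.371, 0.014]
contact_force: [-1.0, -0.0, -1.2]
opening: 0.0851
pack [ 573.8 -168. ] [44.4 32.1] 52.9 0.0494 2558 [331. 231.]
tilt z [-0.0081  0.0035 -1.    ] heading y -38.03 turn -0.93 shift [0.0016 0.0066 0.1428] t 7.8 pos [ 0.5687 -0.1658  0.1629] q6 0.25 F [ 0.1 -0.3  0.3] op 0.0854
```

View pics/w2.png

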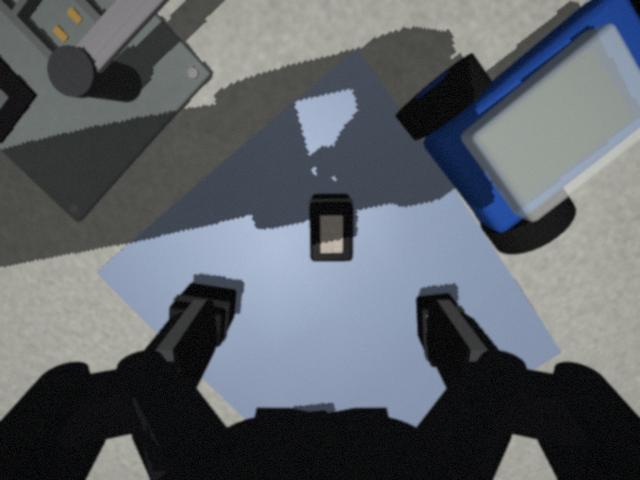

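The wrist picture shows the pack centred at (331,231), square between the open fingers. The car is clear of them, up and to the right.

```bash
python3 -m handwheel '[0.001,0.006,0.02,0,0,-0.9, 0,0,0.03,0,0,0, 0,0,0.035,0,0,0, 0,0,0.03,0,0,0, 0,0,0.02,0,0,0, 0,0,0.007,0,0,0, 0,0,0,0,0,0, 0,0,0,0,0,0]'
python3 -m handwheel '[0,0,0,0,0,0, 0,0,0,0,0,0, 0,0,0,0,0,0, 0,0,0,0,0,0, 0,0,0,0,0,0, 0,0,0,0,0,0, 0,0,0,0,0,0]' 1 40
python3 -m handwheel '[0,0,-0.01,0,0,0, 0,0,-0.03,0,0,0, 0,0,-0.04,0,0,0, 0,0,-0.03,0,0,0, 0,0,0,0,0,0, 0,0,0,0,0,0]'
python3 - <<'E'
from m import *
goto([.496,.248,.12],4.5)
E
```

```text
t: 8.6
tool_pos: [0.5782, -0.1701, 0.0273]
tool_rot: [2.811, 1.399, 0.003]
contact_force: [0.5, -0.4, 0.3]
opening: 0.0853
t: 9.3
tool_pos: [0.5773, -0.1699, 0.026]
tool_rot: [2.812, 1.399, 0.001]
contact_force: [-1.2, -0.2, 4.9]
opening: 0.0316
t: 9.9
tool_pos: [0.5768, -0.1698, 0.1358]
tool_rot: [2.812, 1.399, 0.001]
contact_force: [-0.8, 0.8, -1.5]
opening: 0.0311
tilt z [ 7.e-04 -4.e-04 -1.e+00] heading y -37.11 turn -41.61 shift [ 0.4228 -0.0478  0.0156] t 9.9 pos [ 0.5768 -0.1698  0.1358] q6 0.24 F [-0.8  0.8 -1.5] op 0.0311
```

```bash
python3 -m handwheel '[0,0,0,0,0,-8.32, 0,0,0,0,0,-8.32, 0,0,0,0,0,-8.32, 0,0,0,0,0,-8.32, 0,0,0,0,0,-8.32, 0.02,-0.002,0,0,0,0, 0.04,-0.0045,0,0,0,0, 0.042,-0.005,0,0,0,0, 0.042,-0.005,0,0,0,0, 0.042,-0.005,0,0,0,0, 0.042,-0.005,0,0,0,0, 0.042,-0.005,0,0,0,0, 0.042,-0.005,0,0,0,0, 0.042,-0.005,0,0,0,0, 0.04,-0.0045,0,0,0,0, 0.029,-0.003,0,0,0,0, 0,0,0,0,0,0, 0,0,0,0,0,0]'
python3 - <<'E'
from m import *
s,im,d,c=grab('wrist'); save('w3',im)
goto([.496,.248,.04],4.5)
P=np.array([[.496,.248],[.5003,.1915],[.5046,.1345],[.5093,.0783]])
print(proj(c,s,np.c_[P,[.02]*4]).round(0).tolist())
E
```

```text
t: 11.7
tool_pos: [0.493, 0.2485, 0.1336]
tool_rot: [-2.131, -2.307, 0.005]
contact_force: [0.2, -1.0, -1.6]
opening: 0.0315
tilt z [-0.0024 -0.0012 -1.    ] heading y 4.46 turn -0.04 shift [0.0001 0.0026 0.0939] t 11.75 pos [0.4936 0.2478 0.1339] q6 0.25 F [-0.3 -0.4 -0.3] op 0.0314
[[324.0, 236.0], [324.0, 305.0], [323.0, 367.0], [324.0, 421.0]]
```

View pics/w3.png

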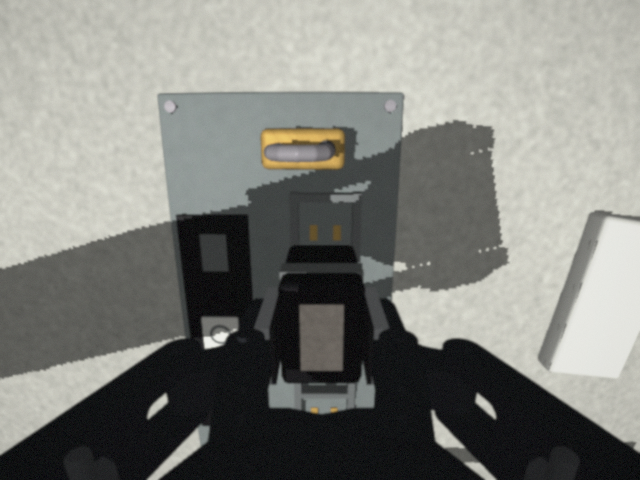

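Pack hangs level in the fingers. The contacts of pocket 3 show ahead of it at (314,232) and (337,232), and the padlock is clear at (303,149).

```bash
python3 - <<'E'
from m import *
im=cv2.imread('pics/w3.png')[...,::-1]; s=ctrl.get_obs(); c=optics.get_calibration('wrist')
r,g,b=[im[...,i].astype(int) for i in range(3)]
m=((r-b>40)&(r-b<200)).astype(np.uint8); k,l,st,ce=cv2.connectedComponentsWithStats(m)
for i in range(1,k):
    if st[i,4]>30: print(ce[i].round(1),st[i],onplane(c,s,ce[i],.009)[0].round(4))
# pocket walls: outer/inner corners by eye (inner rim z=.02)
print(onplane(c,s,[[300,196],[354,196]],.02).round(4))
print(onplane(c,s,[[159,93],[404,93]],.008).round(4))
E
```

```text
[303.3 146.6] [ 261  129   84   41 2080] [0.4767 0.3093 0.009 ]
[313.  232.6] [310 226   7  14  89] [0.4883 0.2458 0.009 ]
[336.5 232.4] [334 226   6  14  83] [0.5062 0.2474 0.009 ]
[314.  409.9] [311 407   7   7  42] [0.5009 0.0791 0.009 ]
[333.7 409.6] [331 407   7   6  31] [0.5187 0.0809 0.009 ]
[[0.4772 0.2752 0.02  ]
 [0.5156 0.2782 0.02  ]]
[[0.3727 0.339  0.008 ]
 [0.5444 0.3514 0.008 ]]
```

```bash
python3 -m handwheel '[0,0.003,0.01,0,0,0, 0,0,0.02,0,0,0, 0,0,0.02,0,0,0, 0,0,0.015,0,0,0, 0,0,0.01,0,0,0, 0,0,0.005,0,0,0, 0,0,0.005,0,0,0, 0,0,0.004,0,0,0, 0,0,0.004,0,0,0, 0,0,0,0,0,0, 0,0,0,0,0,0]'
python3 -c "
from m import *
goto([.4965,.2475,.034],4.5)"
```

```text
t: 12.85
tool_pos: [0.4979, 0.2485, 0.0426]
tool_rot: [2.132, 2.307, 0.001]
contact_force: [-0.6, -0.1, -1.1]
opening: 0.0309
tilt z [ 4.e-04  2.e-04 -1.e+00] heading y 4.5 turn -0.0 shift [-0.0009 -0.0015  0.0086] t 12.85 pos [0.4979 0.2485 0.0426] q6 0.25 F [-0.6 -0.1 -1.1] op 0.0309
```

```bash
python3 -m handwheel '[0,0,0.003,0,0,0, 0,0,0.003,0,0,0, 0,0,0.002,0,0,0, 0,0,0,0,0,0, 0,0,0,0,0,0]'
python3 -m handwheel '[0,0,0,0,0,0, 0,0,0,0,0,0, 0,0,0,0,0,0, 0,0,0,0,0,0, 0,0,0,0,0,0, 0,0,-0.01,0,0,0, 0,0,-0.03,0,0,0, 0,0,-0.04,0,0,0, 0,0,-0.03,0,0,0, 0,0,0,0,0,0]' 0
python3 - <<'E'
from m import *
for n in('top','side'):
    s,im,d,c=grab(n); P=fullcloud(c,s,d); save(n+'2',im)
    for o in rects(P,.04,.07,.35,.66,-.4,.29,30): print('pack',*o)
goto([.438,-.1615,.16],43.5)
E
```

```text
t: 13.35
tool_pos: [0.4977, 0.2483, 0.0342]
tool_rot: [-2.133, -2.307, 0.0]
contact_force: [-0.1, 0.5, -0.8]
opening: 0.0313
t: 14.35
tool_pos: [0.5014, 0.2496, 0.1514]
tool_rot: [2.129, 2.303, 0.016]
contact_force: [-0.4, -0.3, 0.9]
opening: 0.0855
pack [640.8  23.2] [36.1 19. ] 1.2 0.0671 47 [349. 219.]
pack [569.5  21.5] [90.6 19.4] 1.3 0.0671 147 [349. 245.]
pack [ 591.  -296.7] [45.2 33.4] 59.4 0.0508 197 [465. 240.]
pack [ 438.2 -159.6] [32.2 44.5] 42.8 0.0506 194 [415. 295.]
pack [ 420.3 -324.7] [33.4 44.9] 61.5 0.0501 209 [475. 303.]
pack [496.9 245.8] [31.9 48.4] 4.2 0.0572 247 [265. 210.]
pack [578.2  19.3] [161.3  28.1] 3.8 0.0673 605 [322. 268.]
pack [ 438.  -163.5] [32.3 44.6] 41.5 0.0496 455 [275. 362.]
pack [ 590.9 -300.4] [44.8 32.2] 59.6 0.0495 540 [384. 411.]
pack [ 420.  -328.3] [32.4 43.3] 59.0 0.0493 640 [285. 456.]
tilt z [ 2.6e-03  9.0e-04 -1.0e+00] heading y 4.49 turn -39.01 shift [-0.2559 -0.3261 -0.0146] t 14.45 pos [0.4984 0.2486 0.1459] q6 0.25 F [-0.3  0.2 -0.2] op 0.0852
```

```bash
python3 -m handwheel '[0,0,0,0,0,-7.8, 0,0,0,0,0,-7.8, 0,0,0,0,0,-7.8, 0,0,0,0,0,-7.8, 0,0,0,0,0,-7.8, -0.0128,-0.0163,0,0,0,0, -0.0256,-0.0326,0,0,0,0, -0.0256,-0.0326,0,0,0,0, -0.0256,-0.0326,0,0,0,0, -0.0256,-0.0326,0,0,0,0, -0.0256,-0.0326,0,0,0,0, -0.0256,-0.0326,0,0,0,0, -0.0256,-0.0326,0,0,0,0, -0.0256,-0.0326,0,0,0,0, -0.0256,-0.0326,0,0,0,0, -0.0128,-0.0163,0,0,0,0, 0,0,0,0,0,0, 0,0,0,0,0,0, 0,0,0,0,0,0]'
python3 w.py .438 -.162
```

```text
t: 16.35
tool_pos: [0.4371, -0.1605, 0.1433]
tool_rot: [-1.238, -2.885, -0.001]
contact_force: [0.0, 0.5, 1.0]
opening: 0.0852
pack [ 439.3 -161.9] [32.  43.5] 43.4 0.0494 2830 [321. 243.]
tilt z [-1.1e-03  9.0e-04 -1.0e+00] heading y 43.58 turn 0.18 shift [-0.0026  0.0005  0.1236] t 16.4 pos [ 0.4373 -0.1605  0.1436] q6 -1.27 F [0.  0.1 0.2] op 0.0855
```

```bash
python3 -m handwheel '[-0.0025,0,0.02,0,0,0, 0,0,0.03,0,0,0, 0,0,0.03,0,0,0, 0,0,0.02,0,0,0, 0,0,0.013,0,0,0, 0,0,0.005,0,0,0, 0,0,0,0,0,0, 0,0,0,0,0,0]'
python3 -m handwheel '[0,0,0,0,0,0, 0,0,0,0,0,0, 0,0,0,0,0,0, 0,0,0,0,0,0, 0,0,0,0,0,0, 0,0,0,0,0,0, 0,0,0,0,0,0]' 1 40
python3 -m handwheel '[0,0,-0.01,0,0,0, 0,0,-0.03,0,0,0, 0,0,-0.04,0,0,0, 0,0,-0.03,0,0,0, 0,0,0,0,0,0, 0,0,0,0,0,0]'
python3 - <<'E'
from m import *
goto([.5015,.191,.13],4.5)
E
```

```text
t: 17.2
tool_pos: [0.4402, -0.1638, 0.0275]
tool_rot: [1.239, 2.885, -0.0]
contact_force: [-0.3, -0.3, 0.4]
opening: 0.0856
t: 17.9
tool_pos: [0.4397, -0.1638, 0.0268]
tool_rot: [1.24, 2.885, -0.0]
contact_force: [0.8, 0.8, 4.3]
opening: 0.0313
t: 18.5
tool_pos: [0.439, -0.1634, 0.1364]
tool_rot: [1.24, 2.886, -0.0]
contact_force: [-0.0, -0.6, -2.9]
opening: 0.031
tilt z [ 2.e-04 -2.e-04 -1.e+00] heading y 43.49 turn 38.99 shift [0.3484 0.0901 0.0063] t 18.5 pos [ 0.439  -0.1634  0.1364] q6 -1.27 F [-0.  -0.6 -2.9] op 0.031
```

```bash
python3 -m handwheel '[0,0,0,0,0,7.8, 0,0,0,0,0,7.8, 0,0,0,0,0,7.8, 0,0,0,0,0,7.8, 0,0,0,0,0,7.8, 0.0193,0.005,0,0,0,0, 0.0386,0.01,0,0,0,0, 0.0386,0.01,0,0,0,0, 0.0386,0.01,0,0,0,0, 0.0386,0.01,0,0,0,0, 0.0386,0.01,0,0,0,0, 0.0386,0.01,0,0,0,0, 0.0386,0.01,0,0,0,0, 0.0386,0.01,0,0,0,0, 0.0193,0.005,0,0,0,0, 0,0,0.01,0,0,0, 0,0,0.01,0,0,0, 0,0,0.01,0,0,0, 0,0,0,0,0,0, 0,0,0,0,0,0]'
python3 -c "
from m import *
goto([.501,.1895,.0348],4.5)"
```

```text
t: 20.5
tool_pos: [0.5012, 0.1889, 0.1054]
tool_rot: [-2.134, -2.305, 0.002]
contact_force: [-0.3, 0.6, -1.6]
opening: 0.0312
tilt z [-1.6e-03 -5.0e-04 -1.0e+00] heading y 4.42 turn -0.08 shift [0.0007 0.     0.0706] t 20.5 pos [0.5012 0.1889 0.1054] q6 0.14 F [-0.3  0.6 -1.6] op 0.0312
```

```bash
python3 -m handwheel '[0.0005,0,0.01,0,0,0, 0,0,0.02,0,0,0, 0,0,0.015,0,0,0, 0,0,0.008,0,0,0, 0,0,0.005,0,0,0, 0,0,0.003,0,0,0, 0,0,0.002,0,0,0, 0,0,0,0,0,0, 0,0,0,0,0,0]'
python3 -c "
from m import *
goto([.501,.1895,.0348],4.5)"
```

```text
t: 21.4
tool_pos: [0.5021, 0.1905, 0.0439]
tool_rot: [2.132, 2.306, 0.001]
contact_force: [0.6, 0.2, -0.9]
opening: 0.0315
tilt z [ 1.e-03  2.e-04 -1.e+00] heading y 4.49 turn -0.01 shift [-0.0009 -0.0012  0.0091] t 21.4 pos [0.5021 0.1905 0.0439] q6 0.15 F [ 0.6  0.2 -0.9] op 0.0315
```

```bash
python3 -m handwheel '[-0.001,0,0.003,0,0,0, 0,0,0.003,0,0,0, 0,0,0.003,0,0,0, 0,0,0,0,0,0, 0,0,0,0,0,0]'
python3 -m handwheel '[0,0,0,0,0,0, 0,0,0,0,0,0, 0,0,0,0,0,0, 0,0,0,0,0,0, 0,0,0,0,0,0, 0,0,-0.01,0,0,0, 0,0,-0.03,0,0,0, 0,0,-0.04,0,0,0, 0,0,-0.03,0,0,0, 0,0,0,0,0,0]' 0
python3 - <<'E'
from m import *
for n in('top','side'):
    s,im,d,c=grab(n); P=fullcloud(c,s,d); save(n+'3',im)
    for o in rects(P,.04,.062,.35,.68,-.42,.29,60): print('pack',*o)
goto([.591,-.298,.14],-31)
E
```

```text
t: 21.9
tool_pos: [0.502, 0.1894, 0.0349]
tool_rot: [2.132, 2.307, 0.0]
contact_force: [-1.3, -0.5, 3.9]
opening: 0.0313
t: 22.9
tool_pos: [0.5055, 0.1902, 0.1513]
tool_rot: [2.128, 2.302, 0.015]
contact_force: [0.6, -0.1, 0.6]
opening: 0.0854
pack [ 672.  -194.7] [ 18.3 135.4] 2.0 0.056 217 [426. 211.]
pack [ 591.6 -296.6] [43.  34.8] 60.6 0.0502 196 [465. 240.]
pack [ 420.6 -324.7] [33.9 45.6] 59.7 0.0506 203 [475. 303.]
pack [499.2 218.6] [ 33.  108.1] 4.5 0.057 490 [269. 218.]
pack [512.7   8.9] [14.3 27.8] 88.9 0.0501 89 [293. 281.]
pack [ 672.  -197.8] [ 20.  136.3] 2.7 0.0548 690 [406. 348.]
pack [ 591.1 -300.3] [45.7 31.9] 58.7 0.0496 543 [384. 411.]
pack [ 420.1 -328.4] [32.5 43.1] 59.8 0.0495 650 [285. 456.]
tilt z [ 2.6e-03  6.0e-04 -1.0e+00] heading y 4.49 turn 35.49 shift [-0.3723  0.327   0.0058] t 23.0 pos [0.5024 0.1895 0.1458] q6 0.14 F [-0.   0.3 -1. ] op 0.0858
```

```bash
python3 -m handwheel '[0,0,0,0,0,7.1, 0,0,0,0,0,7.1, 0,0,0,0,0,7.1, 0,0,0,0,0,7.1, 0,0,0,0,0,7.1, -0.0169,0.0149,0,0,0,0, -0.0338,0.0297,0,0,0,0, -0.0338,0.0297,0,0,0,0, -0.0338,0.0297,0,0,0,0, -0.0338,0.0297,0,0,0,0, -0.0338,0.0297,0,0,0,0, -0.0338,0.0297,0,0,0,0, -0.0338,0.0297,0,0,0,0, -0.0338,0.0297,0,0,0,0, -0.0338,0.0297,0,0,0,0, -0.0338,0.0297,0,0,0,0, -0.0169,0.0149,0,0,0,0, 0,0,0,0,0,0, 0,0,0,0,0,0, 0,0,0,0,0,0]'
python3 w.py .591 -.298
```

```text
t: 25.0
tool_pos: [0.5897, -0.2962, 0.143]
tool_rot: [-2.732, -1.547, 0.001]
contact_force: [-0.2, -0.3, -0.0]
opening: 0.0854
pack [ 593.4 -299. ] [43.4 31.9] 58.8 0.0495 2845 [327. 242.]
tilt z [-0.0013  0.0011 -1.    ] heading y -30.93 turn 0.27 shift [-0.0007  0.0047  0.1235] t 25.05 pos [ 0.5899 -0.2961  0.1435] q6 -0.04 F [-0.2  1.   0.5] op 0.0855
```

```bash
python3 -m handwheel '[-0.0015,0.003,0.02,0,0,0, 0,0,0.03,0,0,0, 0,0,0.03,0,0,0, 0,0,0.02,0,0,0, 0,0,0.013,0,0,0, 0,0,0.005,0,0,0, 0,0,0,0,0,0, 0,0,0,0,0,0]'
python3 -m handwheel '[0,0,0,0,0,0, 0,0,0,0,0,0, 0,0,0,0,0,0, 0,0,0,0,0,0, 0,0,0,0,0,0, 0,0,0,0,0,0, 0,0,0,0,0,0]' 1 40
python3 -m handwheel '[0,0,-0.01,0,0,0, 0,0,-0.03,0,0,0, 0,0,-0.04,0,0,0, 0,0,-0.03,0,0,0, 0,0,0,0,0,0, 0,0,0,0,0,0]'
python3 - <<'E'
from m import *
goto([.505,.134,.13],4.5)
E
```

```text
t: 25.85
tool_pos: [0.593, -0.3009, 0.0278]
tool_rot: [2.732, 1.546, 0.002]
contact_force: [0.7, -0.5, 0.2]
opening: 0.0855
t: 26.55
tool_pos: [0.5924, -0.3007, 0.0269]
tool_rot: [2.734, 1.546, 0.0]
contact_force: [-1.2, 0.3, 3.2]
opening: 0.0313
t: 27.15
tool_pos: [0.5922, -0.3005, 0.1367]
tool_rot: [2.734, 1.546, 0.001]
contact_force: [-1.1, 0.4, -2.9]
opening: 0.0313
tilt z [ 8.e-04 -5.e-04 -1.e+00] heading y -31.01 turn -35.51 shift [ 0.44   -0.0529  0.0064] t 27.15 pos [ 0.5922 -0.3005  0.1367] q6 -0.04 F [-1.1  0.4 -2.9] op 0.0313
```

```bash
python3 -m handwheel '[0,0,0,0,0,-7.1, 0,0,0,0,0,-7.1, 0,0,0,0,0,-7.1, 0,0,0,0,0,-7.1, 0,0,0,0,0,-7.1, 0.0199,-0.0024,0,0,0,0, 0.0399,-0.0048,0,0,0,0, 0.0399,-0.0048,0,0,0,0, 0.0399,-0.0048,0,0,0,0, 0.0399,-0.0048,0,0,0,0, 0.0399,-0.0048,0,0,0,0, 0.0399,-0.0048,0,0,0,0, 0.0399,-0.0048,0,0,0,0, 0.0399,-0.0048,0,0,0,0, 0.0399,-0.0048,0,0,0,0, 0.0399,-0.0048,0,0,0,0, 0.0199,-0.0024,0,0,0,0, 0,0,0.015,0,0,0, 0,0,0.015,0,0,0, 0,0,0,0,0,0]'
python3 -m handwheel '[0,0,0.01,0,0,0, 0,0,0.02,0,0,0, 0,0,0.015,0,0,0, 0,0,0.008,0,0,0, 0,0,0.005,0,0,0, 0,0,0.003,0,0,0, 0,0,0.002,0,0,0, 0,0,0,0,0,0, 0,0,0,0,0,0]'
python3 -c "
from m import *
goto([.5055,.1325,.0349],4.5)"
```

```text
t: 29.15
tool_pos: [0.5019, 0.1316, 0.1012]
tool_rot: [-2.13, -2.302, 0.011]
contact_force: [-0.1, 0.1, -2.3]
opening: 0.0313
t: 30.05
tool_pos: [0.5056, 0.1329, 0.0439]
tool_rot: [2.132, 2.306, 0.001]
contact_force: [-0.7, 0.4, -1.0]
opening: 0.0314
tilt z [ 1.1e-03  1.0e-04 -1.0e+00] heading y 4.5 turn -0.0 shift [-0.0004 -0.0001  0.009 ] t 30.05 pos [0.5056 0.1329 0.0439] q6 0.04 F [-0.7  0.4 -1. ] op 0.0314
```

```bash
python3 -m handwheel '[0,0,0.003,0,0,0, 0,0,0.003,0,0,0, 0,0,0.003,0,0,0, 0,0,0,0,0,0, 0,0,0,0,0,0]'
python3 -m handwheel '[0,0,0,0,0,0, 0,0,0,0,0,0, 0,0,0,0,0,0, 0,0,0,0,0,0, 0,0,0,0,0,0, 0,0,-0.01,0,0,0, 0,0,-0.03,0,0,0, 0,0,-0.04,0,0,0, 0,0,-0.03,0,0,0, 0,0,0,0,0,0]' 0
python3 - <<'E'
from m import *
for n in('top','side'):
    s,im,d,c=grab(n); P=fullcloud(c,s,d); save(n+'4',im)
    for o in rects(P,.04,.062,.35,.65,-.42,.29,60): print('pack',*o)
goto([.420,-.3265,.14],59.5)
E
```

```text
t: 30.55
tool_pos: [0.5054, 0.1329, 0.0349]
tool_rot: [2.133, 2.307, 0.0]
contact_force: [-2.1, -0.3, 4.8]
opening: 0.0314
t: 31.55
tool_pos: [0.5088, 0.1333, 0.1512]
tool_rot: [2.127, 2.301, 0.014]
contact_force: [0.7, -0.7, -0.1]
opening: 0.0853
pack [496.9 248.8] [32.2 44.5] 5.8 0.0577 155 [265. 270.]
pack [ 420.1 -324.3] [32.2 45.6] 58.0 0.0508 203 [475. 303.]
pack [501.2 189. ] [ 33.8 159.7] 3.8 0.0574 766 [272. 226.]
pack [511.8   9.1] [13.8 28.4] 85.5 0.0496 97 [293. 281.]
pack [ 420.2 -328.4] [32.7 43.4] 58.2 0.0494 651 [285. 456.]
tilt z [ 2.6e-03  3.0e-04 -1.0e+00] heading y 4.49 turn -55.01 shift [-0.1592 -0.4394  0.0055] t 31.65 pos [0.5058 0.1329 0.1458] q6 0.04 F [-0.7  1.4 -0.6] op 0.0854
```

```bash
python3 -m handwheel '[0,0,0,0,0,-7.86, 0,0,0,0,0,-7.86, 0,0,0,0,0,-7.86, 0,0,0,0,0,-7.86, 0,0,0,0,0,-7.86, 0,0,0,0,0,-7.86, 0,0,0,0,0,-7.86, -0.0072,-0.02,0,0,0,0, -0.0145,-0.04,0,0,0,0, -0.0145,-0.04,0,0,0,0, -0.0145,-0.04,0,0,0,0, -0.0145,-0.04,0,0,0,0, -0.0145,-0.04,0,0,0,0, -0.0145,-0.04,0,0,0,0, -0.0145,-0.04,0,0,0,0, -0.0145,-0.04,0,0,0,0, -0.0145,-0.04,0,0,0,0, -0.0145,-0.04,0,0,0,0, -0.0072,-0.02,0,0,0,0, 0,0,0,0,0,0]'
python3 -m handwheel '[0,0,0,0,0,0, 0,0,0,0,0,0]'
python3 w.py .420 -.327
```

```text
t: 33.65
tool_pos: [0.4177, -0.3288, 0.1425]
tool_rot: [-0.831, -3.027, -0.002]
contact_force: [-0.3, 1.2, -0.6]
opening: 0.0855
t: 33.85
tool_pos: [0.419, -0.3257, 0.1432]
tool_rot: [-0.824, -3.03, -0.002]
contact_force: [0.0, 0.4, 0.6]
opening: 0.0852
pack [ 388.7 -340.2] [32.2 44.6] 57.9 0.0495 3061 [279. 212.]
tilt z [-9.0e-04  1.3e-03 -1.0e+00] heading y 59.6 turn 1.7 shift [ 0.018  -0.0285  0.1235] t 33.9 pos [ 0.4192 -0.3257  0.1435] q6 -1.84 F [ 0.3 -0.7 -0.8] op 0.0854
```

The last pack has been knocked aside, by about 34 mm to (389,-340). I'll re-centre over it and measure again.

```bash
python3 -m handwheel '[0,0,0,0,0,1.7, 0.009,-0.0142,0,0,0,0, 0.009,-0.0142,0,0,0,0, 0,0,0,0,0,0, 0,0,0,0,0,0, 0,0,0,0,0,0]'
python3 w.py .389 -.340
python3 - <<'E'
from m import *
for n in('top','side'):
    s,im,d,c=grab(n); P=fullcloud(c,s,d)
    for o in rects(P,.04,.062,.35,.65,-.42,.29,60): print('pack',*o)
E
```

```text
t: 34.5
tool_pos: [0.3895, -0.3412, 0.1444]
tool_rot: [0.87, 3.018, 0.0]
contact_force: [-0.7, -0.4, -0.8]
opening: 0.0853
pack [ 388.3 -339.9] [31.9 43.8] 58.5 0.0495 2842 [321. 236.]
tilt z [ 3.e-04 -0.e+00 -1.e+00] heading y 57.84 turn -0.66 shift [0.0017 0.0005 0.1244] t 34.55 pos [ 0.3894 -0.3413  0.1444] q6 -1.87 F [0.6 0.1 0.2] op 0.0852
pack [497.2 248.8] [32.4 43.9] 6.2 0.0578 168 [266. 269.]
pack [502.  192.8] [32.6 44. ] 3.0 0.0578 173 [286. 268.]
pack [503.6 135.5] [32.3 43.6] 1.8 0.0583 161 [307. 268.]
pack [ 386.8 -329.8] [23.5 35.1] 47.2 0.05 114 [478. 315.]
pack [500.9 188.2] [ 33.6 158.8] 3.7 0.0574 770 [272. 226.]
pack [ 389.4 -340.7] [33.  44.1] 61.5 0.0494 563 [267. 469.]
```

Three packs sit at a top height of 58 mm, and the fourth is stable. Grasping it now.

```bash
python3 -m handwheel '[0.0015,0,0.02,0,0,-0.7, 0,0,0.03,0,0,0, 0,0,0.03,0,0,0, 0,0,0.02,0,0,0, 0,0,0.013,0,0,0, 0,0,0.005,0,0,0, 0,0,0,0,0,0, 0,0,0,0,0,0]'
python3 -m handwheel '[0,0,0,0,0,0, 0,0,0,0,0,0, 0,0,0,0,0,0, 0,0,0,0,0,0, 0,0,0,0,0,0, 0,0,0,0,0,0, 0,0,0,0,0,0]' 1 40
python3 -m handwheel '[0,0,-0.01,0,0,0, 0,0,-0.03,0,0,0, 0,0,-0.04,0,0,0, 0,0,-0.03,0,0,0, 0,0,0,0,0,0, 0,0,0,0,0,0]'
python3 - <<'E'
from m import *
goto([.510,.077,.13],4.5)
E
```

```text
t: 35.45
tool_pos: [0.3883, -0.3417, 0.0275]
tool_rot: [0.852, 3.022, -0.002]
contact_force: [0.8, -0.5, 0.5]
opening: 0.0855
t: 36.15
tool_pos: [0.3879, -0.3411, 0.0268]
tool_rot: [0.852, 3.023, -0.001]
contact_force: [1.1, 0.9, 4.2]
opening: 0.0309
t: 36.75
tool_pos: [0.3875, -0.3408, 0.1365]
tool_rot: [0.852, 3.023, -0.001]
contact_force: [0.0, 0.1, -2.1]
opening: 0.0312
tilt z [ 3.e-04 -5.e-04 -1.e+00] heading y 58.51 turn 54.01 shift [0.407  0.1549 0.0063] t 36.75 pos [ 0.3875 -0.3408  0.1365] q6 -1.89 F [ 0.   0.1 -2.1] op 0.0312
```

```bash
python3 -m handwheel '[0,0,0,0,0,7.715, 0,0,0,0,0,7.715, 0,0,0,0,0,7.715, 0,0,0,0,0,7.715, 0,0,0,0,0,7.715, 0,0,0,0,0,7.715, 0,0,0,0,0,7.715, 0.0204,0.0077,0,0,0,0, 0.0408,0.0155,0,0,0,0, 0.0408,0.0155,0,0,0,0, 0.0408,0.0155,0,0,0,0, 0.0408,0.0155,0,0,0,0, 0.0408,0.0155,0,0,0,0, 0.0408,0.0155,0,0,0,0, 0.0408,0.0155,0,0,0,0, 0.0408,0.0155,0,0,0,0, 0.0408,0.0155,0,0,0,0, 0.0204,0.0077,0,0,0,0, 0,0,0,0,0,0, 0,0,0,0,0,0]'
python3 -m handwheel '[0,0,0.01,0,0,0, 0,0,0.01,0,0,0, 0,0,0.01,0,0,0, 0,0,0,0,0,0, 0,0,0,0,0,0]'
python3 -c "
from m import *
goto([.5097,.0775,.0349],4.5)"
```

```text
t: 38.75
tool_pos: [0.5084, 0.078, 0.1339]
tool_rot: [-2.129, -2.306, 0.006]
contact_force: [-0.1, -0.2, -1.2]
opening: 0.0314
t: 39.25
tool_pos: [0.5095, 0.0777, 0.1056]
tool_rot: [-2.133, -2.306, 0.001]
contact_force: [-0.2, 0.2, -2.4]
opening: 0.0314
tilt z [-0.0012  0.     -1.    ] heading y 4.47 turn -0.03 shift [-0.0002  0.0002  0.0707] t 39.25 pos [0.5095 0.0777 0.1056] q6 -0.07 F [-0.2  0.2 -2.4] op 0.0314
```

```bash
python3 -m handwheel '[0,0,0.01,0,0,0, 0,0,0.02,0,0,0, 0,0,0.015,0,0,0, 0,0,0.008,0,0,0, 0,0,0.005,0,0,0, 0,0,0.003,0,0,0, 0,0,0.002,0,0,0, 0,0,0,0,0,0, 0,0,0,0,0,0]'
python3 -c "
from m import *
goto([.5097,.0775,.0349],4.5)"
```

```text
t: 40.15
tool_pos: [0.5104, 0.078, 0.0438]
tool_rot: [2.132, 2.307, 0.001]
contact_force: [-1.4, 0.8, -0.8]
opening: 0.0313
tilt z [ 0.001 -0.    -1.   ] heading y 4.51 turn 0.01 shift [-0.0005 -0.0008  0.0089] t 40.15 pos [0.5104 0.078  0.0438] q6 -0.07 F [-1.4  0.8 -0.8] op 0.0313
```

```bash
python3 -m handwheel '[0,0,0.003,0,0,0, 0,0,0.003,0,0,0, 0,0,0.003,0,0,0, 0,0,0,0,0,0, 0,0,0,0,0,0]'
python3 -m handwheel '[0,0,0,0,0,0, 0,0,0,0,0,0, 0,0,0,0,0,0, 0,0,0,0,0,0, 0,0,0,0,0,0, 0,0,-0.01,0,0,0, 0,0,-0.04,0,0,0, 0,0,-0.04,0,0,0, 0,0,-0.03,0,0,0, 0,0,-0.03,0,0,0, 0,0,0,0,0,0, 0,0,0,0,0,0]' 0
python3 - <<'E'
from m import *
for n in('top','side'):
    s,im,d,c=grab(n); P=fullcloud(c,s,d); save(n+'5',im)
    for o in rects(P,.04,.062,.35,.65,-.42,.29,60): print('pack',*o)
    for o in rects(P,.088,.115,.5,.7,-.05,.2,3): print('handle',*o)
    for o in rects(P,.062,.075,.5,.9,-.05,.1,40): print('bar',*o)
s,im,d,c=grab('wrist'); save('w5',im); P=fullcloud(c,s,d)
for o in rects(P,.088,.115,.5,.7,-.05,.2,30): print('handle w',*o)
goto([.613,.021,.15],-65)
E
```

```text
t: 40.65
tool_pos: [0.5102, 0.078, 0.0348]
tool_rot: [2.132, 2.307, -0.0]
contact_force: [-1.8, -0.5, 4.5]
opening: 0.0313
t: 41.85
tool_pos: [0.5105, 0.078, 0.1858]
tool_rot: [2.131, 2.306, 0.003]
contact_force: [0.8, -0.2, -1.1]
opening: 0.0854
pack [497.2 248.6] [32.  44.4] 8.4 0.0576 158 [265. 269.]
pack [501.9 192.7] [32.7 43.9] 2.8 0.0571 169 [286. 268.]
handle [612.   22.8] [14.8 16.1] 1.4 0.1072 40 [350. 227.]
bar [713.9  28.3] [217.2  30.7] 0.7 0.0688 486 [349. 189.]
pack [503.1 161.1] [ 34.2 215.6] 3.9 0.0575 1006 [276. 236.]
pack [513.2   9.4] [28.  14.5] 2.0 0.0504 93 [293. 281.]
handle [612.1  18.9] [16.5 16.5] 16.7 0.1038 91 [340. 251.]
bar [662.3  19.2] [324.   39.1] 2.2 0.0679 1307 [358. 258.]
tilt z [-0.0028 -0.     -1.    ] heading y 4.51 turn 69.51 shift [0.0703 0.0957 0.0324] t 42.0 pos [0.509  0.078  0.1827] q6 -0.07 F [0.5 0.2 0.5] op 0.0854
```

View pics/side5.png

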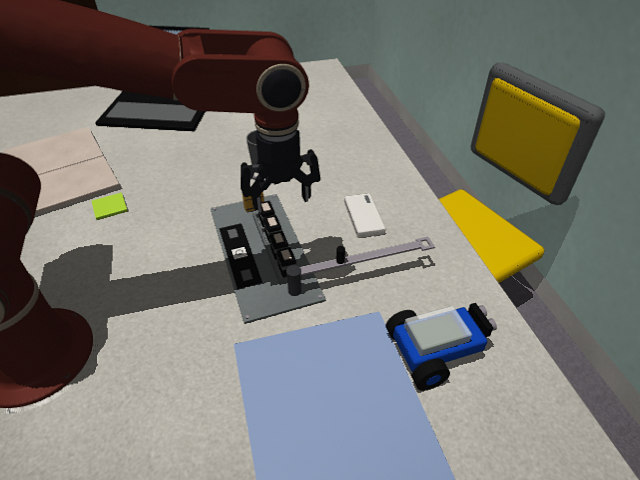

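Side view: all four packs are seated in the row at (266,205) to (288,258) and the mat is empty. The bar is out, with its handle at (340,254). Next I swing it shut, turning the gripper along with the bar.

```bash
python3 -m handwheel '[0,0,0,0,0,8.455, 0,0,0,0,0,8.455, 0,0,0,0,0,8.455, 0,0,0,0,0,8.455, 0,0,0,0,0,8.455, 0,0,0,0,0,8.455, 0,0,0,0,0,8.455, 0,0,0,0,0,8.455, 0,0,0,0,0,8.455, 0,0,0,0,0,8.455, 0,0,0,0,0,8.455, 0.034,0.02,0,0,0,0, 0.034,0.02,0,0,0,0, 0.034,0.02,0,0,0,0, 0,0,0,0,0,0, 0,0,0,0,0,0, 0,0,0,0,0,0]'
python3 - <<'E'
from m import *
s,im,d,c=grab('wrist'); P=fullcloud(c,s,d)
for o in rects(P,.09,.115,.55,.68,-.03,.08,30):
    print('handle w',*o); goto([*o[0]/1000,.076],-88.5)
E
```

```text
t: 43.7
tool_pos: [0.6123, 0.0212, 0.1831]
tool_rot: [-3.141, -0.042, 0.004]
contact_force: [-0.0, 0.1, 0.9]
opening: 0.0858
handle w [615.1  20.3] [17.3 17.1] 45.9 0.1052 697 [323. 245.]
tilt z [-1.5e-03  3.0e-04 -1.0e+00] heading y -88.46 turn 0.04 shift [0.0029 0.0012 0.1076] t 43.75 pos [0.6123 0.0214 0.1836] q6 1.46 F [-0.6 -0.1  0.4] op 0.085
```

```bash
python3 -m handwheel '[0.0015,0,0.02,0,0,0, 0,0,0.03,0,0,0, 0,0,0.03,0,0,0, 0,0,0.02,0,0,0, 0,0,0.008,0,0,0, 0,0,0,0,0,0, 0,0,0,0,0,0]'
python3 -m handwheel '[0,0,0,0,0,0, 0,0,0,0,0,0, 0,0,0,0,0,0, 0,0,0,0,0,0, 0,0,0,0,0,0, 0,0,0,0,0,0, 0,0,0,0,0,0, 0,0,0,0,0,0]' 1 30
python3 - <<'E'
from m import *
s=ctrl.get_obs(); p=s['tool_pos'][:2]; h=np.array([.514,.0185]); Rt=R.from_rotvec(s['tool_rot']).as_matrix()
v=p-h; r=np.linalg.norm(v); a0=np.degrees(np.arctan2(v[1],v[0])); print('r',r,'heading',a0,'need',94.5-a0)
goto([.506,.118,.076],4.5)
st=np.radians((94.5-a0)/20)   # shift-then-turn rows, constant in tool frame
q=R.from_euler('z',np.degrees(st),degrees=True).apply([*v,0])-np.array([*v,0]); print('step deg',np.degrees(st),'shift',(q@Rt).round(5))
E
```

```text
t: 44.45
tool_pos: [0.6156, 0.021, 0.0778]
tool_rot: [3.141, 0.042, 0.003]
contact_force: [0.3, -0.3, -0.1]
opening: 0.0854
t: 45.25
tool_pos: [0.6151, 0.0207, 0.0766]
tool_rot: [3.141, 0.041, 0.0]
contact_force: [-0.3, -0.5, 3.1]
opening: 0.0168
r 0.1011678021906054 heading 1.2513928513973507 need 93.24860714860264
tilt z [ 2.e-04 -1.e-04 -1.e+00] heading y -88.5 turn 87.0 shift [-0.1056  0.1012  0.0006] t 45.25 pos [0.6151 0.0207 0.0766] q6 1.46 F [-0.3 -0.5  3.1] op 0.0168
step deg 4.662430357430132 shift [-0.0003  -0.00822 -0.     ]
```

```bash
python3 -m handwheel '[-0.0003,-0.0082,0,0,0,-4.66, -0.0003,-0.0082,0,0,0,-4.66, -0.0003,-0.0082,0,0,0,-4.66, -0.0003,-0.0082,0,0,0,-4.66, -0.0003,-0.0082,0,0,0,-4.66, -0.0003,-0.0082,0,0,0,-4.66, -0.0003,-0.0082,0,0,0,-4.66, -0.0003,-0.0082,0,0,0,-4.66, -0.0003,-0.0082,0,0,0,-4.66, -0.0003,-0.0082,0,0,0,-4.66, 0,0,0,0,0,0]'
python3 - <<'E'
from m import *
s=ctrl.get_obs(); v=s['tool_pos'][:2]-np.array([.514,.0185]); print(np.linalg.norm(v),np.degrees(np.arctan2(v[1],v[0]))); goto([.506,.118,.076],4.5)
E
```

```text
t: 46.35
tool_pos: [0.581, 0.0936, 0.0766]
tool_rot: [-2.868, -1.282, 0.002]
contact_force: [-3.8, -2.0, 4.6]
opening: 0.0172
0.10067498127039094 48.276643620856966
tilt z [-1.3e-03 -5.0e-04 -1.0e+00] heading y -41.82 turn -46.32 shift [ 0.0302 -0.0729  0.0007] t 46.35 pos [0.581  0.0936 0.0766] q6 0.76 F [-3.8 -2.   4.6] op 0.0172
```

```bash
python3 -m handwheel '[-0.0003,-0.0082,0,0,0,-4.66, -0.0003,-0.0082,0,0,0,-4.66, -0.0003,-0.0082,0,0,0,-4.66, -0.0003,-0.0082,0,0,0,-4.66, -0.0003,-0.0082,0,0,0,-4.66, -0.0003,-0.0082,0,0,0,-4.66, -0.0003,-0.0082,0,0,0,-4.66, -0.0003,-0.0082,0,0,0,-4.66, -0.0003,-0.0082,0,0,0,-4.66, 0,0,0,0,0,0]'
python3 - <<'E'
from m import *
s=ctrl.get_obs(); v=s['tool_pos'][:2]-np.array([.514,.0185]); print(np.linalg.norm(v),np.degrees(np.arctan2(v[1],v[0]))); goto([.506,.118,.076],4.5)
E
```

```text
t: 47.35
tool_pos: [0.5138, 0.1194, 0.0766]
tool_rot: [-2.221, -2.222, 0.001]
contact_force: [-3.2, -1.1, 4.2]
opening: 0.0172
0.10088943881532494 90.11191147072374
tilt z [-7.e-04 -1.e-04 -1.e+00] heading y 0.03 turn -4.47 shift [-0.0008 -0.0079  0.0006] t 47.35 pos [0.5138 0.1194 0.0766] q6 0.09 F [-3.2 -1.1  4.2] op 0.0172
```

```bash
python3 -m handwheel '[-0.0002,-0.004,0,0,0,-2.3, -0.0002,-0.003,0,0,0,-2.2, 0,-0.002,0,0,0,0, 0,0,0,0,0,0, 0,0,0,0,0,0]'
python3 - <<'E'
from m import *
s=ctrl.get_obs(); v=s['tool_pos'][:2]-np.array([.514,.0185]); print(np.linalg.norm(v),np.degrees(np.arctan2(v[1],v[0]))); goto([.506,.118,.076],4.5)
E
```

```text
t: 47.85
tool_pos: [0.5056, 0.1191, 0.0766]
tool_rot: [-2.133, -2.306, -0.001]
contact_force: [-3.0, 1.2, 4.9]
opening: 0.0172
0.10091457834392571 94.76341290982062
tilt z [ 1.e-04  7.e-04 -1.e+00] heading y 4.49 turn -0.01 shift [-0.0011  0.0003  0.0006] t 47.85 pos [0.5056 0.1191 0.0766] q6 0.01 F [-3.   1.2  4.9] op 0.0172
```

```bash
python3 -m handwheel '[0,-0.001,0,0,0,0, 0,-0.001,0,0,0,0, 0,0,0,0,0,0, 0,0,0,0,0,0]'
python3 -m handwheel '[0,-0.001,0,0,0,0, 0,-0.001,0,0,0,0, 0,0,0,0,0,0, 0,0,0,0,0,0]'
```

```text
t: 48.25
tool_pos: [0.5054, 0.1191, 0.0767]
tool_rot: [2.13, 2.305, 0.007]
contact_force: [6.3, 4.2, -2.4]
opening: 0.017
t: 48.65
tool_pos: [0.5054, 0.1191, 0.0767]
tool_rot: [2.128, 2.302, 0.014]
contact_force: [14.1, 4.5, -8.0]
opening: 0.0167
```

The bar has met its stop: 14 N with no further motion. Backing off, releasing and looking.

```bash
python3 -m handwheel '[0,0.002,0,0,0,0, 0,0.002,0,0,0,0, 0,0,0,0,0,0]'
python3 -m handwheel '[0,0,0,0,0,0, 0,0,0,0,0,0, 0,0,0,0,0,0, 0,0,0,0,0,0, 0,0,-0.01,0,0,0, 0,0,-0.03,0,0,0, 0,0,-0.04,0,0,0, 0,0,-0.04,0,0,0, 0,0,0,0,0,0, 0,0,0,0,0,0]' 0
python3 - <<'E'
from m import *
s,im,d,c=grab('wrist'); save('w6',im); P=fullcloud(c,s,d)
for o in rects(P,.062,.075,.4,.6,-.05,.4,100): print('bar',*o)
for o in rects(P,.095,.112,.4,.55,.26,.36,20): print('shackle',*o)
for o in rects(P,.055,.0615,.4,.55,.26,.36,20): print('body',*o)
for n in('top','side'):
    s,im,d,c=grab(n); P=fullcloud(c,s,d); save(n+'6',im)
    for o in rects(P,.095,.112,.4,.55,.26,.36,3): print('shackle',n,*o)
goto([.476,.311,.15],4.5)
E
```

```text
t: 48.95
tool_pos: [0.5058, 0.1191, 0.0766]
tool_rot: [-2.132, -2.307, -0.001]
contact_force: [-0.2, 3.9, 5.0]
opening: 0.0171
t: 49.95
tool_pos: [0.5064, 0.1188, 0.1985]
tool_rot: [2.13, 2.306, 0.004]
contact_force: [0.1, 0.6, 0.2]
opening: 0.0854
bar [501.6 196. ] [ 20.1 165.6] 4.1 0.0676 6195 [321. 110.]
bar [513.3  52.9] [ 30. 100.] 2.1 0.0678 2734 [320. 309.]
body [484.1 263.6] [3.7 7.2] 3.8 0.0569 60 [304.  26.]
body [509.9 264.5] [6.6 9.3] 2.6 0.0572 123 [340.  28.]
shackle top [476.7 312.3] [32.2  7.2] 3.4 0.104 35 [239. 275.]
shackle side [486.8 307.9] [6.4 8.5] 60.5 0.1011 15 [255. 178.]
tilt z [-2.9e-03 -3.0e-04 -1.0e+00] heading y 4.54 turn 0.04 shift [ 0.194  -0.0131  0.0447] t 50.1 pos [0.5044 0.1187 0.1947] q6 0.01 F [-0.1  0.1 -0.5] op 0.0856
```

View pics/w6.png

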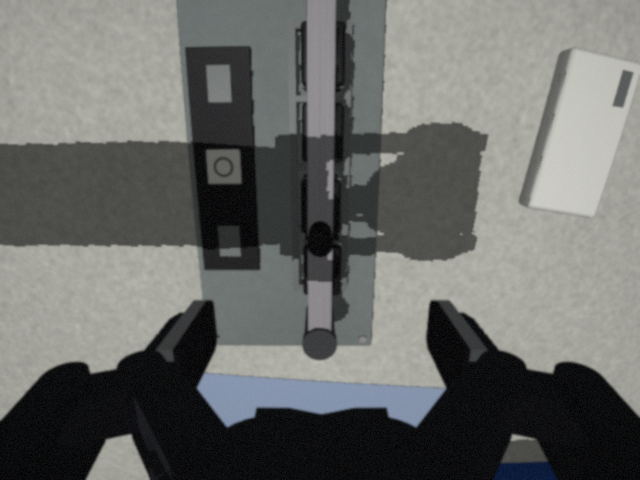

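The bar at (321,0–340) lies straight along the row, over all four packs. Next the shackle, with the fingers shut.

```bash
python3 -m handwheel '[0.01,-0.001,0,0,0,0, 0.03,-0.002,0,0,0,0, 0.04,-0.003,0,0,0,0, 0.04,-0.003,0,0,0,0, 0.04,-0.003,0,0,0,0, 0.024,-0.001,0,0,0,0, 0.01,0,0.01,0,0,0, 0,0,0.02,0,0,0, 0,0,0,0,0,0, 0,0,0,0,0,0]' 1
python3 - <<'E'
from m import *
s,im,d,c=grab('wrist'); save('w7',im); P=fullcloud(c,s,d)
for o in rects(P,.09,.115,.43,.53,.28,.35,30): print('shackle',*o)
for o in rects(P,.055,.0615,.43,.53,.28,.35,20): print('body',*o)
for o in rects(P,.0625,.075,.45,.54,.22,.4,20): print('bar',*o)
goto([.476,.311,.107],4.5)
E
```

```text
t: 51.1
tool_pos: [0.4764, 0.3103, 0.1648]
tool_rot: [-2.132, -2.306, 0.005]
contact_force: [0.5, -0.6, -0.1]
opening: -0.0
shackle [477.9 310.7] [35.4  8. ] 4.0 0.1028 736 [322. 255.]
body [464.5 310. ] [22.5 23.1] 4.3 0.0581 743 [304. 233.]
body [493.1 309.9] [19.4 13.5] 1.5 0.0585 363 [343. 238.]
bar [494.5 295.3] [33.7 63.4] 4.4 0.0662 2145 [345. 254.]
bar [464.3 311.8] [3.5 7.9] 84.5 0.0688 56 [303. 237.]
tilt z [-8.e-04 -5.e-04 -1.e+00] heading y 4.49 turn -0.01 shift [ 0.0006 -0.001   0.059 ] t 51.15 pos [0.4771 0.3105 0.166 ] q6 0.37 F [-0.   0.7  0.7] op 0.0002
```

View pics/w7.png

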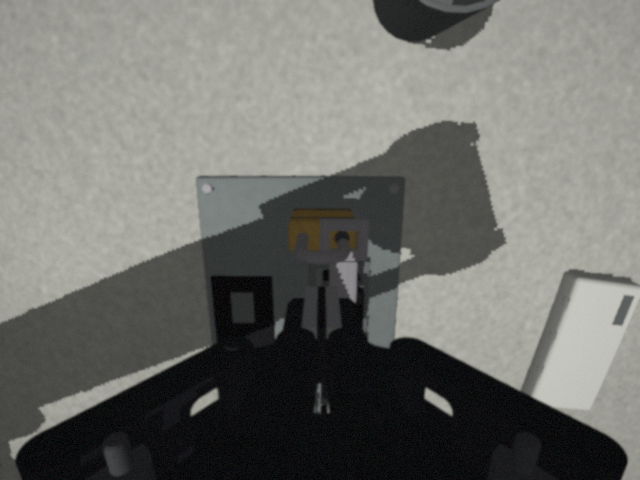

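The wrist view shows the padlock at (325,235) with the bar's end over it and the closed fingers centred above the bow. Pressing in small steps.

```bash
python3 -m handwheel '[0.0005,-0.001,0.01,0,0,0, 0,0,0.02,0,0,0, 0,0,0.015,0,0,0, 0,0,0.007,0,0,0, 0,0,0.003,0,0,0, 0,0,0,0,0,0, 0,0,0,0,0,0]'
python3 -m handwheel '[0,0,0.002,0,0,0, 0,0,0.002,0,0,0, 0,0,0.002,0,0,0, 0,0,0.002,0,0,0, 0,0,0,0,0,0, 0,0,0,0,0,0]'
python3 -m handwheel '[0,0,0.002,0,0,0, 0,0,0.002,0,0,0, 0,0,0.002,0,0,0, 0,0,0,0,0,0, 0,0,0,0,0,0]'
```

```text
t: 51.85
tool_pos: [0.4766, 0.3118, 0.1121]
tool_rot: [2.131, 2.307, 0.002]
contact_force: [-0.2, -0.5, -0.1]
opening: 0.0002
t: 52.45
tool_pos: [0.4764, 0.3117, 0.1037]
tool_rot: [2.132, 2.308, 0.001]
contact_force: [0.3, 0.3, 1.8]
opening: -0.0001
t: 52.95
tool_pos: [0.4765, 0.3118, 0.0984]
tool_rot: [2.131, 2.307, 0.001]
contact_force: [-1.7, -1.1, 7.5]
opening: 0.0001
```

```bash
python3 -m handwheel '[0,0,0.002,0,0,0, 0,0,0.002,0,0,0, 0,0,0.001,0,0,0, 0,0,0,0,0,0, 0,0,0,0,0,0]'
python3 -m handwheel '[0,0,0.001,0,0,0, 0,0,0.001,0,0,0, 0,0,0.001,0,0,0, 0,0,0,0,0,0, 0,0,0,0,0,0]'
```

```text
t: 53.45
tool_pos: [0.4766, 0.3118, 0.0942]
tool_rot: [2.131, 2.308, 0.001]
contact_force: [-3.1, -1.7, 11.2]
opening: -0.0001
t: 53.95
tool_pos: [0.4768, 0.3119, 0.0899]
tool_rot: [2.131, 2.307, 0.003]
contact_force: [1.6, 1.2, 3.3]
opening: -0.0001
```

```bash
python3 -m handwheel '[0,0,0.001,0,0,0, 0,0,0.001,0,0,0, 0,0,0,0,0,0, 0,0,0,0,0,0]'
python3 -m handwheel '[0,0,-0.01,0,0,0, 0,0,-0.03,0,0,0, 0,0,-0.04,0,0,0, 0,0,0,0,0,0, 0,0,0,0,0,0, 0,0,0,0,0,0]'
python3 - <<'E'
from m import *
s,im,d,c=grab('wrist'); P=fullcloud(c,s,d)
for o in rects(P,.08,.115,.43,.53,.28,.35,30): print('shackle',*o)
# key from wrist when over: for now target from calib
k=np.array([.416,.155]); goto([*k,.15],4.5)
E
```

```text
t: 54.35
tool_pos: [0.4769, 0.312, 0.0885]
tool_rot: [2.131, 2.307, 0.003]
contact_force: [-0.3, 0.1, 8.5]
opening: -0.0002
t: 54.95
tool_pos: [0.4749, 0.3109, 0.1653]
tool_rot: [-2.131, -2.307, 0.005]
contact_force: [-0.8, 0.6, -0.8]
opening: 0.0001
shackle [477.9 310.7] [32.3  8.1] 4.2 0.0882 581 [325. 249.]
tilt z [-0.0038 -0.0019 -1.    ] heading y 4.54 turn 0.04 shift [-0.1508 -0.0708  0.0155] t 55.0 pos [0.4748 0.3109 0.165 ] q6 0.37 F [ 0.  -0.1 -0.3] op -0.0
```

The shackle stays down: 88 mm, against 103 mm before. Now to the key.

```bash
python3 -m handwheel '[-0.015,-0.007,0,0,0,0, -0.03,-0.014,0,0,0,0, -0.03,-0.014,0,0,0,0, -0.03,-0.014,0,0,0,0, -0.03,-0.014,0,0,0,0, -0.0155,-0.0075,0.02,0,0,0, 0,0,0.025,0,0,0, 0,0,0.02,0,0,0, 0,0,0,0,0,0, 0,0,0,0,0,0, 0,0,0,0,0,0]'
python3 - <<'E'
from m import *
s,im,d,c=grab('wrist'); save('w8',im); P=fullcloud(c,s,d)
print(proj(c,s,[[.416,.155,.015]]))
m=((im.min(2)>100)).astype(np.uint8); k,l,st,ce=cv2.connectedComponentsWithStats(m)
for i in range(1,k):
    Q=onplane(c,s,ce[i],.015)[0]
    if st[i,4]>60 and abs(Q[0]-.416)<.05 and abs(Q[1]-.155)<.06: print('white',ce[i].round(1),st[i],Q.round(4))
with np.errstate(invalid='ignore'): q=P[(abs(P[...,0]-.416)<.006)&(abs(P[...,1]-.158)<.012)]
print('z near key',np.percentile(q[:,2],[5,25,50,75,95]).round(4))
goto([.416,.155,.02],4.5)
E
```

```text
t: 56.1
tool_pos: [0.4183, 0.1562, 0.1032]
tool_rot: [2.131, 2.308, 0.001]
contact_force: [0.2, -0.4, -0.4]
opening: 0.0004
[[315.8063645  246.45918888]]
white [375.9 178.6] [361 170  45  23 427] [0.4507 0.203  0.015 ]
white [318.8 244.6] [ 296  224   46   44 1366] [0.4179 0.1564 0.015 ]
white [318.  246.1] [309 237  19  19 288] [0.4175 0.1553 0.015 ]
white [373.2 281.6] [357 269  46  21 447] [0.4573 0.1327 0.015 ]
z near key [0.0149 0.139  0.1573 0.1871 0.194 ]
tilt z [ 1.7e-03  3.0e-04 -1.0e+00] heading y 4.56 turn 0.06 shift [-0.001  -0.0028  0.0834] t 56.15 pos [0.4185 0.1562 0.1035] q6 0.11 F [ 0.7 -1.2 -0. ] op 0.0005
```

View pics/w8.png

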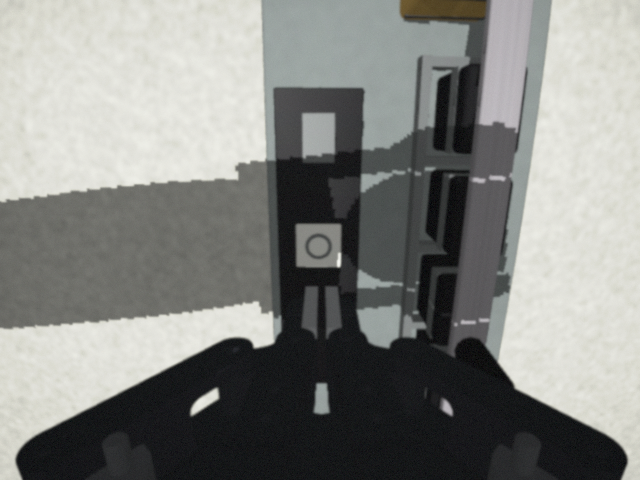

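The ring is at (318,246), straight ahead of the shut fingers. Before going down I'll check the gripper's width against the bar and handle, which start 76 mm to the side.

```bash
python3 - <<'E'
from m import *
s,im,d,c=grab('wrist'); P=fullcloud(c,s,d); Rt=R.from_rotvec(s['tool_rot']).as_matrix()
T=(P-s['tool_pos'])@Rt
with np.errstate(invalid='ignore'):
    for a in range(-150,0,15):
        m=(T[...,2]>a/1000)&(T[...,2]<(a+15)/1000)&(abs(T[...,1])<.12)&(T[...,0]<.03)
        if m.sum(): print(a,m.sum(),'y',T[m][:,1].min().round(3),T[m][:,1].max().round(3),'x max',T[m][:,0].max().round(3),'x min',T[m][:,0].min().round(3))
E
```

```text
-105 9733 y -0.06 0.062 x max 0.021 x min 0.006
-90 27210 y -0.062 0.063 x max 0.018 x min -0.009
-75 14257 y -0.053 0.055 x max 0.018 x min -0.01
-60 10569 y -0.041 0.044 x max 0.014 x min -0.012
-45 1987 y -0.028 0.031 x max 0.014 x min -0.013
-30 1393 y -0.012 0.015 x max 0.012 x min 0.005
-15 804 y -0.012 0.093 x max 0.011 x min -0.043
```

```bash
python3 -m handwheel '[-0.0006,-0.0014,0.01,0,0,0, 0,0,0.02,0,0,0, 0,0,0.02,0,0,0, 0,0,0.015,0,0,0, 0,0,0.01,0,0,0, 0,0,0.005,0,0,0, 0,0,0.002,0,0,0, 0,0,0,0,0,0, 0,0,0,0,0,0]'
python3 -c "
from m import *
goto([.4172,.1555,.015],4.5)"
```

```text
t: 57.1
tool_pos: [0.4171, 0.1554, 0.0211]
tool_rot: [2.131, 2.307, 0.002]
contact_force: [0.0, -0.7, -0.3]
opening: 0.0003
tilt z [ 1.5e-03  3.0e-04 -1.0e+00] heading y 4.54 turn 0.04 shift [0.0001 0.0001 0.0061] t 57.1 pos [0.4171 0.1554 0.0211] q6 0.11 F [ 0.  -0.7 -0.3] op 0.0003
```

```bash
python3 -m handwheel '[0,0,0.003,0,0,0, 0,0,0.003,0,0,0, 0,0,0.001,0,0,0, 0,0,0.001,0,0,0]'
python3 -m handwheel '[0,0,0.001,0,0,0, 0,0,0,0,0,0]'
```

```text
t: 57.5
tool_pos: [0.417, 0.1553, 0.0131]
tool_rot: [2.131, 2.307, 0.001]
contact_force: [-1.6, -0.7, 7.1]
opening: 0.0002
t: 57.7
tool_pos: [0.417, 0.1554, 0.013]
tool_rot: [-2.131, -2.308, 0.0]
contact_force: [-5.0, -1.7, 12.4]
opening: -0.0001
```

12.4 N is above the 5–10 N band, so I ease back and hold.

```bash
python3 -m handwheel '[0,0,-0.0009,0,0,0, 0,0,0,0,0,0, 0,0,0,0,0,0]'
python3 -m handwheel '[0,0,0,0,0,0, 0,0,0,0,0,0, 0,0,0,0,0,0, 0,0,0,0,0,0]'
```

```text
t: 58.0
tool_pos: [0.4169, 0.1553, 0.0132]
tool_rot: [2.131, 2.307, 0.001]
contact_force: [-2.5, -0.2, 6.1]
opening: -0.0002
t: 58.4
tool_pos: [0.417, 0.1553, 0.0132]
tool_rot: [2.131, 2.308, 0.001]
contact_force: [-2.3, -0.6, 7.0]
opening: 0.0003
```

```bash
python3 -m handwheel '[0,0,-0.005,0,0,0, 0,0,-0.02,0,0,0, 0,0,-0.04,0,0,0, 0,0,-0.05,0,0,0, 0,0,-0.05,0,0,0, -0.03,-0.02,-0.03,0,0,0, -0.04,-0.01,0,0,0,0, -0.04,0,0,0,0,0, -0.04,0,0,0,0,0, -0.04,0,0,0,0,0, -0.03,0,0,0,0,0, 0,0,0,0,0,0, 0,0,0,0,0,0, 0,0,0,0,0,0]'
python3 - <<'E'
from m import *
for n in('top','side'):
    s,im,d,c=grab(n); P=fullcloud(c,s,d); save(n+'9',im)
    for o in rects(P,.062,.075,.45,.54,-.05,.4,30): print('bar',*o)
    for o in rects(P,.08,.115,.43,.53,.28,.35,3): print('shackle',*o)
    for o in rects(P,.04,.0615,.35,.65,-.42,.28,30): print('pack',*o)
goto([.4,0,.2])
E
```

```text
t: 59.8
tool_pos: [0.4037, -0.0657, 0.2069]
tool_rot: [-2.13, -2.308, -0.0]
contact_force: [0.1, -0.6, 0.3]
opening: 0.0001
bar [511.2  59.7] [ 27.5 108.5] 2.9 0.0697 293 [335. 266.]
bar [496.2 223.1] [ 35.4 208.8] 3.2 0.0682 573 [273. 269.]
shackle [475.1 311.9] [31.9  6.5] 1.1 0.0898 35 [240. 276.]
pack [492.7 134.1] [ 8.  41.5] 4.2 0.0568 37 [308. 272.]
pack [496.6  79.5] [ 5. 41.] 3.3 0.0558 33 [328. 271.]
pack [483.9 246.7] [ 5.3 42.4] 3.9 0.0555 34 [267. 274.]
pack [488.1 192.4] [ 5.2 44.4] 3.0 0.0564 40 [286. 273.]
bar [500.8 164.4] [ 34.5 328.9] 3.8 0.0684 836 [277. 234.]
shackle [482.8 309.2] [ 7.5 16.7] 87.5 0.0889 23 [253. 182.]
pack [512.4 223.3] [ 5.2 86.7] 4.3 0.0579 43 [273. 212.]
pack [493.7 118.3] [  8.9 130.7] 5.0 0.0546 195 [275. 248.]
pack [521.4  96.9] [ 5.4 82.8] 5.6 0.0575 54 [290. 251.]
pack [512.5   9.6] [14.5 27.8] 86.9 0.05 94 [293. 281.]
tilt z [-2.e-04  2.e-04 -1.e+00] heading y 4.64 turn 0.0 shift [0.0656 0.0015 0.0071] t 59.9 pos [ 0.4038 -0.0655  0.2071] q6 -0.42 F [-0.3  0.4 -0.6] op -0.0001
```

View pics/side9.png

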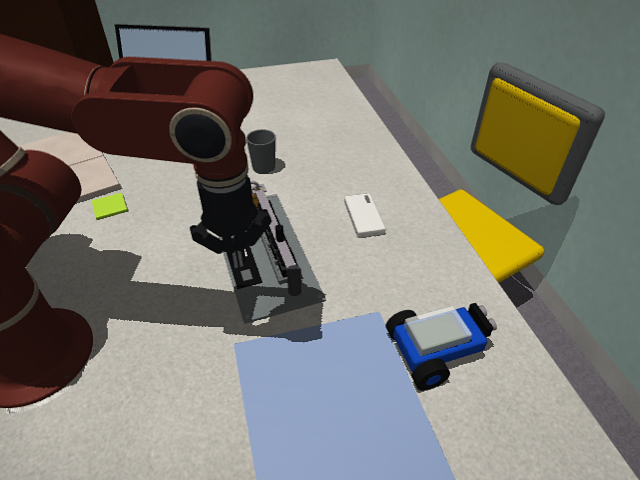

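The side view shows the bar lying shut along the row and the mat empty. The car, cup and power bank are where they started. Handing in.

```bash
python3 -c "
from station import ctrl
print(ctrl.finish_job(), ctrl.get_obs()['t'])"
```

```text
the job is handed in; nothing more can be done
the job is handed in; nothing more can be done
```

The job is done and handed in at about 60 s of the 208 s allowed; no verdict came back.

- **Packs:** All four stand upright in the dock. One was knocked about 34 mm aside before I reached it, so I measured it again before picking it up. Their tops measured about 57–58 mm above the desk, against the 58 mm expected when seated.
- **Bar:** I swung it clear to about 1.6 rad first, then shut it until it stopped (14 N with no further motion). In the last side view it lies within about 1° of the row's direction, which is within measuring error.
- **Padlock:** The force peaked at about 11 N and then dropped to about 3 N as the shackle clicked. Its top went from about 103 to 88 mm and still read 89–90 mm at the end.
- **Touch key:** I held it at 6–7 N for about 0.6 s. While stepping in, the force read 12.4 N for about 0.2 s, above the 5–10 N asked but well under 30 N. I saw no separate sign that the press registered.
- **Bystanders:** The car, pen cup and power bank look unmoved in the last side picture; I did not measure them.

The top and side cameras disagreed by about 3–4 mm in y on raised points, so I averaged them or used the wrist camera.

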